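# Set the kiln props out to dry

## Task

The washed kiln props lie in a heap on the drying plate: spread them evenly over the whole plate in a single layer, at least 3 cm clear between any two and no quarter of the plate left bare. Only then turn the plate's selector to the two-dot mark. Also stand both wash brushes in the brush stand with their handles down (at any time), and leave the crockery and other things on the table where they are.

Things in the scene. Friction and masses are not known exactly. Their poses are not given: they have to be found in the camera images.
- plate_middle (a point): middle of the drying plate's flat dark metal surface, 30 mm above the table. The clear surface measures 280 mm along this frame's x by 300 mm along its y, inside an aluminium rim 10 mm wide that stands 8 mm above it. Frame z is up. On the -y side the plate unit carries on as a grey control strip 100 mm wide (its top 38 mm above the table), from y = -160 to -260 mm
- selector (a joint): angle of the selector knob on the grey control strip (rad): 0 = pointer at the white bar (off), grows clockwise seen from above; 0.7 = one dot, 1.4 = two dots, 2.1 = three dots; stop at 2.8. Stiff enough to stay where it is left
- selector_grip (a point): on the knob's axis, at the height to grip it, 37 mm above the strip (the knob's top is 7 mm higher). The knob is a black bar grip 46 mm long, 14 mm wide and 32 mm tall on a disc 48 mm across, with a white pointer line on one half of its top. This frame turns with the knob: its x lies along the bar, the pointer is on its -x side
- two_dots (a point): the two-dot mark on the strip, 42 mm from the knob's axis
- prop1: kiln prop: cream fired-clay block 60 mm long (its x) by 50 by 50 mm, a dark hole mark in each end, 0.25 kg; origin in its middle. One of 4 to 7 alike (None at the start if absent)
- prop2: kiln prop: cream fired-clay block 60 mm long (its x) by 50 by 50 mm, a dark hole mark in each end, 0.25 kg; origin in its middle. One of 4 to 7 alike (None at the start if absent)
- prop3: kiln prop: cream fired-clay block 60 mm long (its x) by 50 by 50 mm, a dark hole mark in each end, 0.25 kg; origin in its middle. One of 4 to 7 alike (None at the start if absent)
- prop4: kiln prop: cream fired-clay block 60 mm long (its x) by 50 by 50 mm, a dark hole mark in each end, 0.25 kg; origin in its middle. One of 4 to 7 alike (None at the start if absent)
- prop5: kiln prop: cream fired-clay block 60 mm long (its x) by 50 by 50 mm, a dark hole mark in each end, 0.25 kg; origin in its middle. One of 4 to 7 alike (None at the start if absent)
- prop6: kiln prop: cream fired-clay block 60 mm long (its x) by 50 by 50 mm, a dark hole mark in each end, 0.25 kg; origin in its middle. One of 4 to 7 alike (None at the start if absent)
- prop7: kiln prop: cream fired-clay block 60 mm long (its x) by 50 by 50 mm, a dark hole mark in each end, 0.25 kg; origin in its middle. One of 4 to 7 alike (None at the start if absent)
- brush1: wash brush, 172 mm long: square wooden handle 22 by 22 mm and 120 mm long, then a steel band 36 mm wide and dark bristles 34 mm wide. Origin in the middle of the handle's butt end, x runs along the brush to the bristles; lies flat on the table, 60 g
- brush2: wash brush, 172 mm long: square wooden handle 22 by 22 mm and 120 mm long, then a steel band 36 mm wide and dark bristles 34 mm wide. Origin in the middle of the handle's butt end, x runs along the brush to the bristles; lies flat on the table, 60 g
- stand: dark wooden brush stand, fixed, an open box 50 mm (its x) by 140 mm (its y) by 85 mm tall, origin under its centre; walls and floor 5 mm; two dividers make three cells in a row along its y, each 40 mm by 40 mm inside, centred at y = -45, 0 and +45 mm
- mug: white mug, 72 mm across, 85 mm tall; origin under its centre; not to be disturbed
- jar: small reddish jar with a lid, 68 mm across, 80 mm tall; origin under its centre; not to be disturbed
- bowl: blue bowl, 120 mm across, 50 mm tall; origin under its centre; not to be disturbed
- scraper: spatula-shaped scraper, 200 mm long, lying flat (origin under its middle); not to be disturbed
- vase: small green vase, 90 mm across, 150 mm tall; origin under its centre; not to be disturbed

How it is judged:
By the outcome, as a careful person would: the job done as asked, in the order asked, and still so for the second after the job is handed in, with the robot touching nothing.
Of prop4, prop5, prop6, prop7 only 1 to 4 are there at a start; the rules pass over those that are not, and their reading is None.
At some moment in a run one of prop1, prop2, prop3 may be knocked a few centimetres aside while the robot is not near it.
Once in a run the grip may slacken for a moment while it holds something.
It also fails if it takes over 210 s, if anything falls off the work surface, if the arm or the gripper's body presses on something with over 40 N, if the wrist force passes 120 N, or if a joint passes its speed limit or range.

## Robot

A 6-joint arm with a two-finger parallel gripper is mounted at the origin on the work surface. World frame = base frame: x ahead of the robot, y to its left, z up, the work surface at z = 0. Lengths are in mm, angles in rad, forces in N, time in s.
With the tool pointing down it reaches from about 275 to 1000 mm from the base axis. Payload 8.4 kg.
Tool frame: the origin (TCP) lies at the very end of the fingers, on their centre line; the grasp point (between the pads) lies 19 mm behind it (grip_depth is the distance from the TCP to the grasp point, in mm); z points along the fingers, y is the line along which they close (so a half turn about z gives the same grasp; the last joint's range is limited). The gripper opens to 85 mm and grips with 20 to 120 N. Pads are 22 mm wide; open, the fingers measure 114 mm over their backs; the gripper's body (76 mm by 85 mm) begins 54 mm behind the grasp point. The pads swing forward as they close: fully open they stand 13 mm farther back than shut.
Start: joints at [1.233, 0.353, 1.633, -0, 1.155, -0.002], TCP at [205.951, 590.095, 231.281] pointing down, gripper open.
Joint ranges: [-2.63, 2.63], [-0.92, 2.1], [0.06, 2.66], [-1.3, 4.44], [0, 2.69], [-3.02, 3.02]. Speed limits (rad/s): [2.22, 2.22, 2.79, 3.14, 3.14, 3.14].

## Interface

Orientations are given as a unit quaternion [w, x, y, z].
In Python, from plant import * gives the robot as it stands.
- The arm moves only by the tool jog_arm, never from a script. Its argument "moves" is a list of rows, each an object of numbers: "tx", "ty", "tz": the shift along the tool's x, y, z in cm; "spin": the turn about the tool's z in degrees. A call has 1 to 10 rows; each row shifts and turns the commanded pose from where the row before left it, along the tool's axes as they then stand; what a row does not reach is not made up. A row lasts 1/10 s, in which the tool goes at most 50 mm and 8.59 degrees, less where a joint would pass 70% of its speed; a pose out of reach is approached as far as the arm can. A call is refused whole if a number of a shift passes 5 or a number of a turn 8.59, either way. A call with a gripper value outside its range is refused whole. "claw" is the closure, from -1 (fully open) to 1 (shut), set as the call begins (left out, the last holds). The fingers move at their own pace and stop on an object; "newtons" is the grip in N (left out, the last holds). Time passes only in rows, so rows that do not move let the fingers close. It gives the time, the measured TCP pose, the force, the opening and the grip force at its end, in the units of the state.
- sense(): the state, without advancing time (a new reading comes with each control period).
- capture(name): name is "side" or "top" or "wrist"; returns a dict with "pixels" (480x640x3 uint8, blue, green, red), "fx", "fy", "cx", "cy" (pixels), "camera_from_world" (4x4, takes a point from world to camera coordinates); the wrist camera has in their place "mount" (4x4, takes a point from camera to tool coordinates, whose origin is the TCP and whose axes are the flange's). Camera axes: x right, y down, z forward; pixel columns grow to the right and rows downward; lengths in mm; the calibration is good to about 2 mm. The wrist camera is an equidistant fisheye: a pixel r from the principal point sees the ray r / f radians off the axis. A picture is of the moment at which its call begins: read the wrist's pose just before it. There is no depth.
- hand_in(): hands the job in; it is judged then, once.
Trained networks look in a picture, given as the dict that the camera call returned (one of the last four; its "shot" number tells which), for a name from the list of things; names that differ only in an ending like _2 or _b are one class to them, and where a whole thing is asked for, a point or a joint stands for the part that bears it (a point fixed in the world has none). Each returns a list of dicts, best first, with "confidence" (0 to 1); they miss things now and then, are a little off and sometimes report something else, mostly with a low value. They report only what shows in the picture. A call takes as long as a camera call.
- boxes_of(query, picture): "centre" ([x, y, z] in mm, in world coordinates, good to about 4 mm: the middle of the surface that is visible of it).
- regions_of(query, picture): "mask" (480x640 bool, what is visible of it).
The state is a dict: "t": time; "joints": joint angles; "joint_vel": joint speeds; "tau": joint torques, N m; "tcp_pos": TCP position; "orientation": TCP orientation; "force": force on the tool from outside, world axes, zero at the start; "ft_torque": the same for the moment, N m; "grip_width": finger opening in mm; "finger_force": force on a finger pad.
Only numpy, scipy, OpenCV 4.12 (cv2) and the standard library are available. Lean on these libraries where they do the work, as an engineer would, in place of code of your own. Each camera call takes 0.05 s, during which the arm holds its last target. There are 200 camera calls.

## Working session

There is one attempt and no reset: what is moved stays moved. The work goes in short steps, Python scripts to look and compute and a tool call to move; the robot and the scene stay as the last step left them, time stands still between calls to the robot, and variables do not carry over. Pictures are saved under pics/ and viewed, at most 14 in all, crops included, and the job is handed in when it is done.

Besides the shell and the picture viewer there is one more tool, called after "Call:" in YAML: its name, and indented under it one key for each argument. jog_arm: Moves the arm, as the interface text tells. Its arguments: {"type":"object","properties":{"moves":{"type":"array"},"claw":{"type":"number"},"newtons":{"type":"number"}},"required":["moves"]}

```bash
mkdir -p pics; ls; cat > h.py <<'E'
from plant import *
import numpy as np, cv2
def save(c,n): cv2.imwrite('pics/'+n,c['pixels'])
E
python3 - <<'E'
from h import *
s=sense(); print({k:np.round(v,3) for k,v in s.items()})
for n in ('top','side'):
    c=capture(n); save(c,n+'0.png'); print(n,c['fx'],c['cx'],c['cy'],np.round(c['camera_from_world'],3).tolist())
    for q in ['prop1','brush1','stand','selector','mug','jar','bowl','scraper','vase','two_dots','plate_middle']:
        try: print(q,[(np.round(b['centre']).astype(int).tolist(),round(b['confidence'],2)) for b in boxes_of(q,c)])
        except Exception as e: print(q,e)
E
```

```text
pics
{'t': np.float64(0.0), 'joints': array([ 1.233,  0.354,  1.634,  0.   ,  1.155, -0.002]), 'joint_vel': array([-0.   ,  0.001,  0.   , -0.001,  0.   , -0.002]), 'tau': array([-2.0000e-03, -6.0525e+01, -3.4206e+01, -0.0000e+00,  9.0000e-03,
        0.0000e+00]), 'tcp_pos': array([205.771, 589.656, 230.545]), 'orientation': array([-0.   ,  0.167,  0.986, -0.001]), 'force': array([-0.366,  0.313,  0.042]), 'ft_torque': array([ 0.013, -0.013,  0.036]), 'finger_force': np.float64(0.0), 'grip_width': np.float64(85.361)}
top 444.82551739208674 314.3768468863465 236.97232809731148 [[-0.014, -1.0, 0.001, -36.081], [-0.982, 0.014, -0.188, 531.841], [0.188, -0.004, -0.982, 942.676], [0.0, 0.0, 0.0, 1.0]]
prop1 [([501, 28, 81], 0.96), ([585, 70, 129], 0.9), ([543, 97, 79], 0.87), ([618, 33, 83], 0.73), ([497, -39, 79], 0.69), ([561, -14, 74], 0.6)]
brush1 [([440, 376, 16], 0.91), ([472, 280, 19], 0.89)]
stand [([492, -403, 54], 0.62), ([727, -313, 103], 0.57), ([547, -38, 30], 0.39), ([436, 378, 20], 0.32)]
selector [([521, -174, 53], 0.63)]
mug [([656, 293, 47], 0.67), ([584, 66, 130], 0.48
[... 372 characters left out ...]
 0.016, -470.047], [-0.289, -0.501, -0.815, 215.238], [0.432, 0.692, -0.579, 1478.047], [0.0, 0.0, 0.0, 1.0]]
prop1 [([544, 91, 73], 0.9), ([581, 56, 120], 0.88), ([617, 31, 73], 0.86), ([489, -53, 77], 0.76), ([486, 23, 75], 0.66), ([558, -36, 76], 0.63)]
brush1 [([439, 370, 21], 0.9), ([475, 278, 21], 0.57)]
stand [([490, -413, 54], 0.73)]
selector [([517, -181, 62], 0.69)]
mug [([641, 270, 54], 0.74), ([580, 64, 123], 0.47), ([682, 437, 36], 0.35)]
jar [([328, -264, 56], 0.97)]
bowl [([682, 436, 37], 0.66)]
scraper [([617, -426, 1], 0.67)]
vase [([713, -344, 91], 0.68), ([475, 278, 19], 0.46), ([492, -52, 78], 0.43)]
two_dots [([515, -100, 33], 0.56)]
plate_middle [([517, -95, 30], 0.86)]
```

View pics/top0.png

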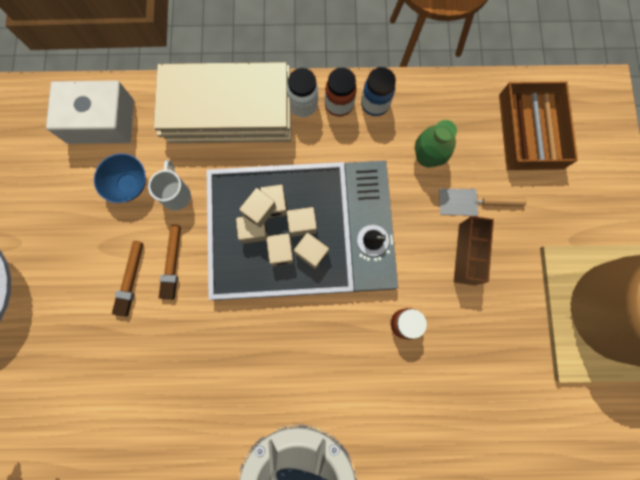

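View pics/side0.png

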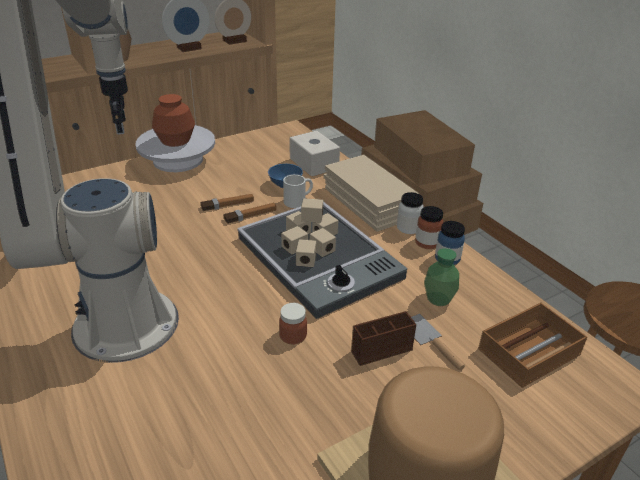

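The top view shows six cream props (one stacked at 258,206) on the plate at (210–350, 165–298) and the knob at (373,240). The brushes at (128,278) and (170,262) have their bristles towards the robot, and the stand is at (475,250). The side view agrees. Next I'll measure poses in rectified views.

```bash
cat >> h.py <<'E'
def proj(c,P):
    T=c['camera_from_world']; p=np.atleast_2d(P)@T[:3,:3].T+T[:3,3]
    return np.c_[c['fx']*p[:,0]/p[:,2]+c['cx'], c['fy']*p[:,1]/p[:,2]+c['cy']]
def unproj(c,uv,z):
    T=c['camera_from_world']; R=T[:3,:3]; C=-R.T@T[:3,3]
    uv=np.atleast_2d(uv); d=np.c_[(uv[:,0]-c['cx'])/c['fx'],(uv[:,1]-c['cy'])/c['fy'],np.ones(len(uv))]@R
    return C+d*((z-C[2])/d[:,2])[:,None]
def rect(c,z,x0,x1,y0,y1,s):
    # rectified view: up = +x, left = +y ; col=(y1-y)*s, row=(x1-x)*s
    W=np.float32([[x1,y1,z],[x1,y0,z],[x0,y0,z],[x0,y1,z]])
    D=np.float32([[0,0],[(y1-y0)*s,0],[(y1-y0)*s,(x1-x0)*s],[0,(x1-x0)*s]])
    H=cv2.getPerspectiveTransform(proj(c,W).astype(np.float32),D)
    im=cv2.warpPerspective(c['pixels'],H,(int((y1-y0)*s),int((x1-x0)*s)),flags=cv2.INTER_CUBIC)
    for x in range(int(np.ceil(x0/50)*50),int(x1)+1,50):
        r=int((x1-x)*s); cv2.line(im,(0,r),(8,r),(0,0,255),1); cv2.putText(im,str(x),(10,r+4),0,.35,(0,0,255),1)
    for y in range(int(np.ceil(y0/50)*50),int(y1)+1,50):
        k=int((y1-y)*s); cv2.line(im,(k,0),(k,8),(0,0,255),1); cv2.putText(im,str(y),(k-10,18),0,.35,(0,0,255),1)
    return im
def axis_of(mask,c,z):
    v,u=np.nonzero(mask); P=unproj(c,np.c_[u,v],z)[:,:2]
    (cx,cy),(w,h),a=cv2.minAreaRect(P.astype(np.float32)); 
    b=cv2.boxPoints(((cx,cy),(w,h),a)); e=b[1]-b[0] if np.linalg.norm(b[1]-b[0])>np.linalg.norm(b[2]-b[1]) else b[2]-b[1]
    return np.array([cx,cy]),np.linalg.norm(e),min(w,h),np.degrees(np.arctan2(e[1],e[0]))%180
def pose():
    s=sense(); w,x,y,z=s['orientation']; 
    from scipy.spatial.transform import Rotation as Ro
    return s,Ro.from_quat([x,y,z,w]).as_matrix()
def yaw(R): return np.degrees(np.arctan2(R[1,1],R[0,1]))  # direction of tool y in world
def go(p,yw=None,frm=None,fy=None):
    """print tool shifts (cm, after the spin) and spin (deg); yw = wanted direction of tool y"""
    s,R=pose(); a=np.asarray(s['tcp_pos'] if frm is None else frm,float); y=yaw(R) if fy is None else fy
    ty=y if yw is None else y+((yw-y+90)%180-90)
    sp=-(ty-y); r=np.radians(ty); Y=np.array([np.cos(r),np.sin(r)]); X=np.array([-np.sin(r),np.cos(r)])*1.0
    X=np.array([ -Y[1], Y[0]])  # z down, x = y cross z
    d=np.asarray(p,float)-a
    print('spin %.1f | tx %.2f ty %.2f tz %.2f'%(sp,d[:2]@X/10,d[:2]@Y/10,-d[2]/10),'newyaw %.1f'%ty); return np.asarray(p,float),ty
E
python3 - <<'E'
from h import *
c=capture('top')
T=c['camera_from_world']; print('C',-T[:3,:3].T@T[:3,3])
for q,z in (('brush1',11),('prop1',80),('selector',82),('stand',85)):
    for r in regions_of(q,c): 
        a=axis_of(r['mask'],c,z); print(q,round(r['confidence'],2),np.round(a[0]),[round(float(t)) for t in a[1:]])
s,R=pose(); print(np.round(R,3),yaw(R))
cv2.imwrite('pics/r1.png',rect(c,38,370,730,-250,160,1.45)); cv2.imwrite('pics/r2.png',rect(c,85,400,600,-480,-320,3.5))
E
```

```text
C [ 344.23816841  -39.78023709 1026.01784332]
brush1 0.81 [487. 286.] [176, 40, 174]
brush1 0.78 [450. 380.] [173, 45, 166]
prop1 0.93 [547.  92.] [60, 57, 98]
prop1 0.92 [594.  80.] [69, 64, 140]
prop1 0.76 [609.  45.] [71, 49, 8]
prop1 0.7 [498. -35.] [62, 53, 52]
prop1 0.63 [500.  32.] [65, 51, 8]
selector 0.75 [ 520. -169.] [43, 43, 147]
stand 0.79 [ 493. -385.] [155, 76, 170]
stand 0.41 [ 737. -318.] [117, 92, 176]
[[-0.944  0.33   0.   ]
 [ 0.33   0.944  0.   ]
 [-0.     0.    -1.   ]] 70.76130858931516
```

View pics/r1.png

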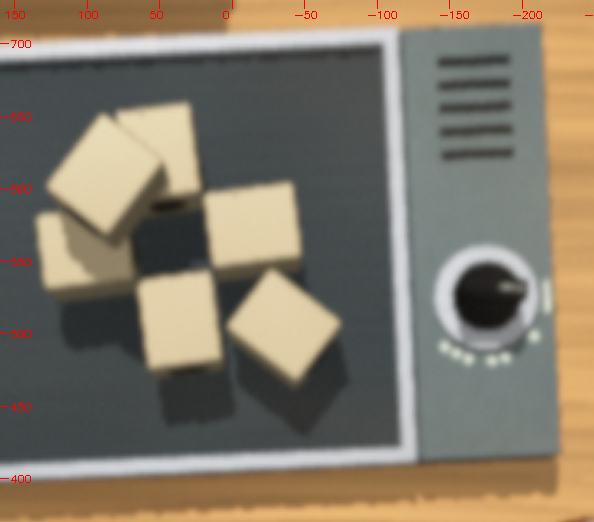

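View pics/r2.png

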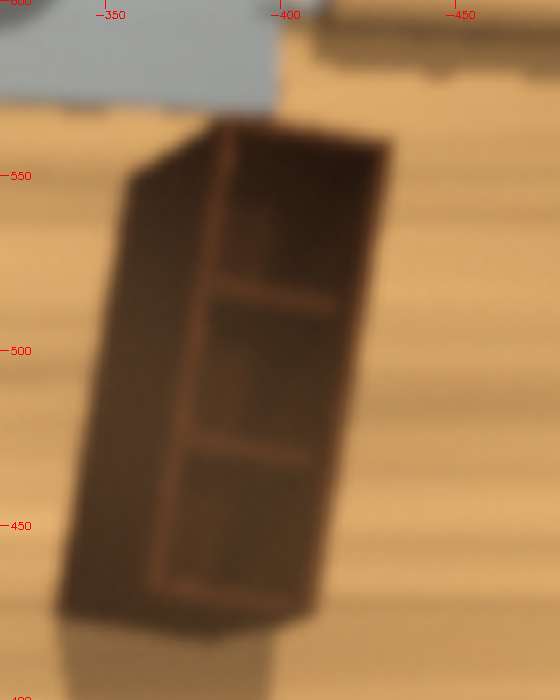

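Rectified view: the plate's outer corners on the strip side give its middle at about (553,38) with yaw 2.5°. The knob axis is near (524,-176) with the pointer at the white bar, and the two dots are towards the robot. The stand's rim corners give its centre at (495,-397), with its long axis at -9.2°. I'll test a brush first: grip the bristle tip lightly and let the handle swing down.

```bash
python3 - <<'E'
from h import *
p,y=go([408.5,294.3,100],83.5)
p,y=go([408.5,294.3,8],83.5,p,y)
E
```

```text
spin -12.7 | tx -23.47 ty -27.10 tz 13.13 newyaw 83.5
spin -0.0 | tx 0.00 ty 0.00 tz 9.20 newyaw 83.5
```

Call:
jog_arm:
  moves:
    - {"spin":-6.35}
    - {"spin":-6.35}
    - {"tx":-2.93,"ty":-3.39}
    - {"tx":-2.93,"ty":-3.39}
    - {"tx":-2.93,"ty":-3.39}
    - {"tx":-2.93,"ty":-3.39}
    - {"tx":-2.93,"ty":-3.39}
    - {"tx":-2.93,"ty":-3.39}
    - {"tx":-2.93,"ty":-3.39}
    - {"tx":-2.93,"ty":-3.39}
  claw: -0.3
  newtons: 20

```text
invalid input at $.moves[0]: expected keys tx, ty, tz, spin
```

Call:
jog_arm:
  moves:
    - {"tz":4.5}
    - {"tz":4.5}
    - {"tz":4.1}
    - {}

```text
invalid input at $.moves[0]: expected keys tx, ty, tz, spin
```

```bash
python3 - <<'E'
from h import *
s,R=pose(); print(s['t'],np.round(s['tcp_pos'],1),yaw(R),s['grip_width'])
c=capture('wrist'); save(c,'w1.png'); print(c['fx'],c['cx'],c['cy'],np.round(c['mount'],3).tolist())
E
```

```text
1.45 [206.  590.1 231.3] 70.76130858931516 85.65897836357236
371.64829954431775 324.78755517019084 237.9060032228918 [[0.001, -0.96, -0.281, 70.794], [1.0, 0.001, 0.001, -0.453], [-0.0, -0.281, 0.96, -141.331], [0.0, 0.0, 0.0, 1.0]]
```

View pics/w1.png

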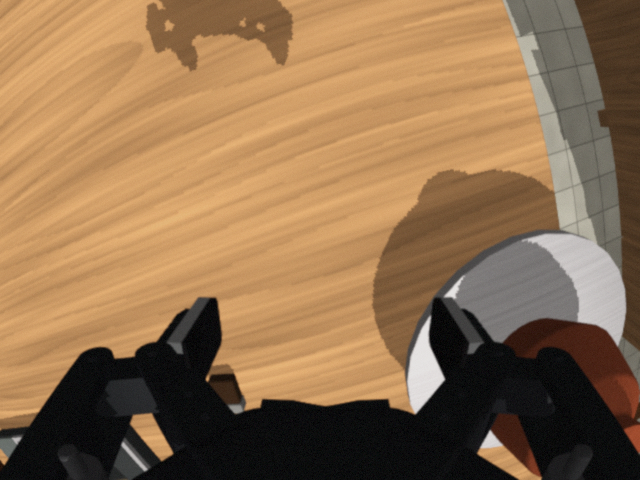

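The wrist view shows the fingers at (200,330) and (455,330) over bare table. The arm hasn't moved because every row needs all four keys.

Call:
jog_arm:
  moves:
    - {"tx":0,"ty":0,"tz":0,"spin":-6.35}
    - {"tx":0,"ty":0,"tz":0,"spin":-6.35}
    - {"tx":-2.93,"ty":-3.39,"tz":0,"spin":0}
    - {"tx":-2.93,"ty":-3.39,"tz":0,"spin":0}
    - {"tx":-2.93,"ty":-3.39,"tz":0,"spin":0}
    - {"tx":-2.93,"ty":-3.39,"tz":0,"spin":0}
    - {"tx":-2.93,"ty":-3.39,"tz":2,"spin":0}
    - {"tx":-2.93,"ty":-3.39,"tz":2,"spin":0}
    - {"tx":-2.93,"ty":-3.39,"tz":2,"spin":0}
    - {"tx":-2.93,"ty":-3.39,"tz":2,"spin":0}
  claw: -0.3
  newtons: 20

```text
t: 2.5
tcp_pos: [408.9, 292.5, 151.0]
orientation: [0.0, 0.057, 0.998, 0.0]
force: [1.5, 0.0, -1.0]
grip_width: 55.2
finger_force: 0.0
```

Call:
jog_arm:
  moves:
    - {"tx":0,"ty":0,"tz":4.0,"spin":0}
    - {"tx":0,"ty":0,"tz":4.0,"spin":0}
    - {"tx":0,"ty":0,"tz":0,"spin":0}

```text
t: 2.8
tcp_pos: [405.4, 291.5, 67.4]
orientation: [-0.003, 0.058, 0.998, -0.003]
force: [-0.7, -0.4, 0.1]
grip_width: 55.6
finger_force: 0.0
```

```bash
python3 - <<'E'
from h import *
s,R=pose(); print(s['t'],np.round(s['tcp_pos'],1),yaw(R),s['grip_width'])
c=capture('wrist'); save(c,'w2.png')
go([408.5,294.3,8],83.5)
E
```

```text
2.8 [405.4 291.5  67.4] 83.39605055344907 55.60160881108036
spin -0.1 | tx -0.18 ty 0.18 tz 6.18 newyaw 83.5
```

View pics/w2.png

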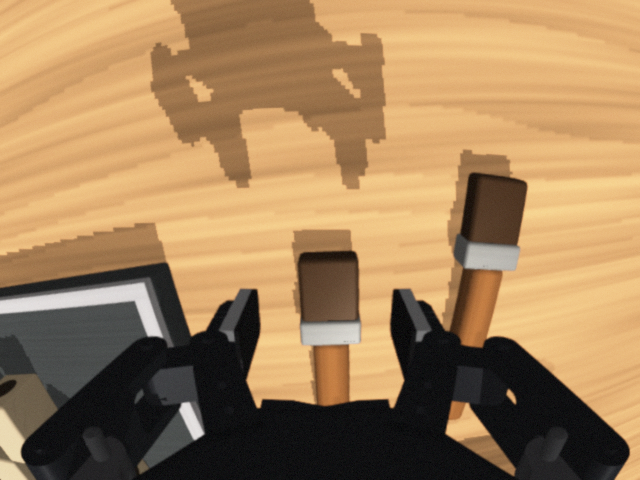

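The wrist view shows the brush centred between the fingers, with its bristle end at (328,253) and the band at (330,332). The second brush is at (495,220). I'll find the bristle tip's lengthwise position.

```bash
cat >> h.py <<'E'
def wray(c,uv,z,s=None,R=None):
    if s is None: s,R=pose()
    M=c['mount']; uv=np.atleast_2d(np.float64(uv)); d=uv-[c['cx'],c['cy']]; r=np.hypot(*d.T)+1e-9; th=r/c['fx']
    D=np.c_[d/r[:,None]*np.sin(th)[:,None],np.cos(th)]
    o=R@M[:3,3]+s['tcp_pos']; D=D@M[:3,:3].T@R.T
    return o+D*((z-o[2])/D[:,2])[:,None]
E
python3 - <<'E'
from h import *
c=capture('wrist')
print(np.round(wray(c,[[328,253],[300,258],[358,256],[330,322],[330,345],[315,400],[348,400]],22),1))
print(np.round(wray(c,[[497,175],[490,232],[488,262]],22),1))
E
```

```text
[[401.4 295.9  22. ]
 [402.6 280.4  22. ]
 [405.  311.9  22. ]
 [443.9 292.4  22. ]
 [459.9 290.7  22. ]
 [503.1 276.1  22. ]
 [505.7 297.8  22. ]]
[[367.5 393.9  22. ]
 [399.9 389.2  22. ]
 [418.1 388.3  22. ]]
```

Call:
jog_arm:
  moves:
    - {"tx":-0.4,"ty":0.3,"tz":3.0,"spin":0}
    - {"tx":0,"ty":0,"tz":2.9,"spin":0}
    - {"tx":0,"ty":0,"tz":0,"spin":0}

```text
t: 3.2
tcp_pos: [411.7, 296.6, 12.0]
orientation: [-0.001, 0.057, 0.998, -0.001]
force: [-0.1, -0.4, 1.0]
grip_width: 56.0
finger_force: 0.0
```

Call:
jog_arm:
  moves:
    - {"tx":0,"ty":0,"tz":0,"spin":0}
    - {"tx":0,"ty":0,"tz":0,"spin":0}
    - {"tx":0,"ty":0,"tz":0,"spin":0}
    - {"tx":0,"ty":0,"tz":0,"spin":0}
    - {"tx":0,"ty":0,"tz":-3,"spin":0}
    - {"tx":0,"ty":0,"tz":-4,"spin":0}
    - {"tx":0,"ty":0,"tz":-5,"spin":0}
    - {"tx":0,"ty":0,"tz":-5,"spin":0}
    - {"tx":0,"ty":0,"tz":-4,"spin":0}
    - {"tx":0,"ty":0,"tz":0,"spin":0}
  claw: 1
  newtons: 20

```text
t: 4.2
tcp_pos: [415.0, 298.4, 228.7]
orientation: [0.004, 0.057, 0.998, 0.003]
force: [0.9, 0.5, -0.6]
grip_width: 33.3
finger_force: 23.8
```

```bash
python3 - <<'E'
from h import *
s,R=pose(); print(s['t'],np.round(s['tcp_pos'],1),yaw(R),s['grip_width'])
c=capture('wrist'); d=capture('side')
u,v=proj(d,s['tcp_pos'])[0].astype(int); print(u,v)
a=d['pixels'][max(0,v-120):v+120,max(0,u-110):u+110]
im=np.hstack([cv2.resize(a,(400,436)),cv2.resize(c['pixels'],(400,436))]); cv2.imwrite('pics/p3.png',im)
E
```

```text
4.2 [415.  298.4 228.7] 83.46300593264095 33.28692637608942
223 153
```

View pics/p3.png

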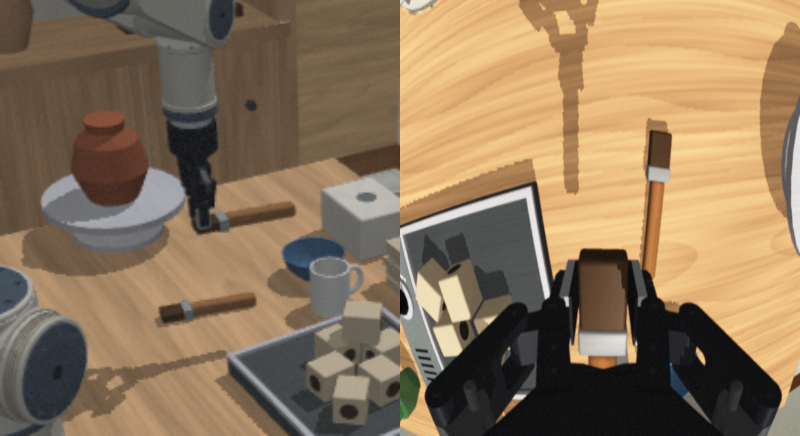

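The side crop shows the held brush still horizontal. I'll relax the closure in small steps so that it pivots without dropping.

Call:
jog_arm:
  moves:
    - {"tx":0,"ty":0,"tz":0,"spin":0}
    - {"tx":0,"ty":0,"tz":0,"spin":0}
  claw: 0.3

```text
t: 4.5
tcp_pos: [411.4, 295.8, 220.7]
orientation: [-0.001, 0.057, 0.998, -0.001]
force: [-0.5, 0.1, -0.6]
grip_width: 33.3
finger_force: 23.8
```

Call:
jog_arm:
  moves:
    - {"tx":0,"ty":0,"tz":0,"spin":0}
    - {"tx":0,"ty":0,"tz":0,"spin":0}
  claw: 0.25

```text
t: 4.7
tcp_pos: [411.9, 296.3, 221.4]
orientation: [-0.001, 0.057, 0.998, -0.001]
force: [-0.1, -0.3, -1.0]
grip_width: 32.9
finger_force: 23.8
```

Call:
jog_arm:
  moves:
    - {"tx":0,"ty":0,"tz":0,"spin":0}
    - {"tx":0,"ty":0,"tz":0,"spin":0}
  claw: 0.23

```text
t: 4.9
tcp_pos: [412.2, 296.5, 222.0]
orientation: [-0.0, 0.057, 0.998, -0.0]
force: [-0.6, 0.3, -0.8]
grip_width: 33.0
finger_force: 23.8
```

Call:
jog_arm:
  moves:
    - {"tx":0,"ty":0,"tz":0,"spin":0}
  claw: 0.22

```text
t: 5.0
tcp_pos: [412.2, 296.5, 222.2]
orientation: [-0.0, 0.057, 0.998, -0.0]
force: [-0.2, 0.6, -1.2]
grip_width: 33.2
finger_force: 15.4
```

Call:
jog_arm:
  moves:
    - {"tx":0,"ty":0,"tz":0,"spin":0}
  claw: 0.215

```text
t: 5.1
tcp_pos: [412.3, 296.5, 222.3]
orientation: [0.0, 0.057, 0.998, 0.0]
force: [0.4, 0.3, -0.9]
grip_width: 33.4
finger_force: 10.7
```

Call:
jog_arm:
  moves:
    - {"tx":0,"ty":0,"tz":0,"spin":0}
  claw: 0.21

```text
t: 5.2
tcp_pos: [412.2, 296.5, 222.3]
orientation: [0.0, 0.057, 0.998, 0.0]
force: [0.8, -0.0, -0.4]
grip_width: 33.9
finger_force: 5.9
```

```bash
cat >> h.py <<'E'
def bw(c):
    # where the held brush shows in the wrist picture: band (bright) rows
    p=c['pixels'][:, 290:370].astype(int); g=(p.min(2)>140); print('bright rows',np.nonzero(g.sum(1)>20)[0][[0,-1]] if (g.sum(1)>20).any() else None)
E
python3 - <<'E'
from h import *
s,R=pose(); print(s['t'],s['grip_width'],s['finger_force'])
c=capture('wrist'); r=regions_of('brush1',c)
for q in r: print(q['confidence'],cv2.boundingRect(q['mask'].astype(np.uint8)))
E
```

```text
5.2 33.89127206169161 5.88341049849987
0.79 (392, 149, 49, 165)
0.66 (284, 273, 83, 134)
0.52 (119, 330, 60, 62)
```

Call:
jog_arm:
  moves:
    - {"tx":0,"ty":0,"tz":0,"spin":0}
    - {"tx":0,"ty":0,"tz":0,"spin":0}
  claw: 0.2075

```text
t: 5.5
tcp_pos: [412.3, 296.5, 222.3]
orientation: [0.0, 0.057, 0.998, 0.0]
force: [-0.3, 0.9, -0.9]
grip_width: 33.6
finger_force: 3.0
```

Call:
jog_arm:
  moves:
    - {"tx":0,"ty":0,"tz":0,"spin":0}
    - {"tx":0,"ty":0,"tz":0,"spin":0}
  claw: 0.206

```text
t: 5.7
tcp_pos: [412.2, 296.5, 222.2]
orientation: [-0.0, 0.057, 0.998, -0.0]
force: [-0.0, -0.7, -0.6]
grip_width: 33.9
finger_force: 1.3
```

```bash
python3 - <<'E'
from h import *
s,R=pose(); print(s['t'],s['grip_width'],s['finger_force'])
c=capture('wrist'); d=capture('side')
for q in regions_of('brush1',c): print(q['confidence'],cv2.boundingRect(q['mask'].astype(np.uint8)))
for q in regions_of('brush1',d): print(q['confidence'],cv2.boundingRect(q['mask'].astype(np.uint8)))
E
```

```text
5.7 33.87710381884177 1.2607081979513168
0.67 (282, 78, 87, 222)
0.67 (393, 148, 48, 165)
0.71 (201, 194, 54, 16)
0.69 (182, 153, 39, 49)
```

It swung. I'll tighten now and look.

Call:
jog_arm:
  moves:
    - {"tx":0,"ty":0,"tz":0,"spin":0}
    - {"tx":0,"ty":0,"tz":0,"spin":0}
  claw: 0.206

```text
t: 6.1
tcp_pos: [412.4, 296.5, 222.3]
orientation: [0.0, 0.057, 0.998, 0.0]
force: [-0.4, -0.3, -0.9]
grip_width: 33.9
finger_force: 0.4
```

Call:
jog_arm:
  moves:
    - {"tx":0,"ty":0,"tz":0,"spin":0}
    - {"tx":0,"ty":0,"tz":0,"spin":0}
  claw: 1
  newtons: 30

```text
t: 6.3
tcp_pos: [412.3, 296.5, 222.3]
orientation: [-0.0, 0.057, 0.998, 0.0]
force: [0.7, -0.3, -0.3]
grip_width: 27.3
finger_force: 29.6
```

```bash
python3 - <<'E'
from h import *
s,R=pose(); print(s['t'],np.round(s['tcp_pos'],1),yaw(R),s['grip_width'])
c=capture('wrist'); d=capture('side')
u,v=proj(d,s['tcp_pos'])[0].astype(int); print(u,v)
a=d['pixels'][max(0,v-120):v+120,max(0,u-110):u+110]
im=np.hstack([cv2.resize(a,(400,436)),cv2.resize(c['pixels'],(400,436))]); cv2.imwrite('pics/p4.png',im)
E
```

```text
6.3 [412.3 296.5 222.3] 83.45929529224597 27.279198489604486
222 156
```

View pics/p4.png

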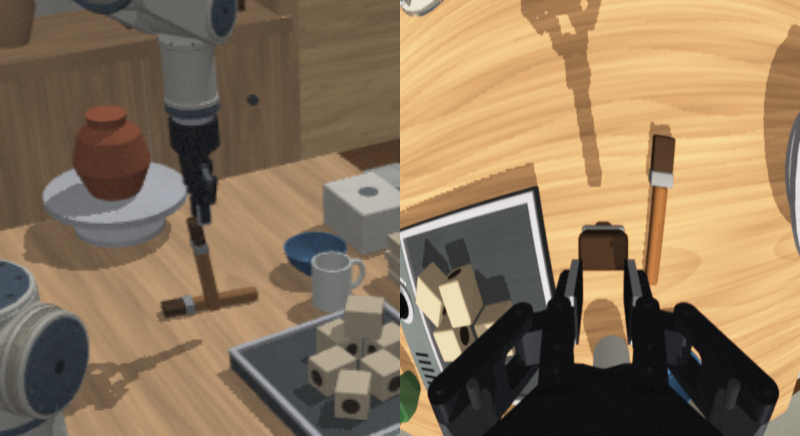

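The side crop shows the brush hanging vertically, handle down, below the fingertips. The 27 mm width is suspicious, so I'll check whether it's still held.

Call:
jog_arm:
  moves:
    - {"tx":0,"ty":0,"tz":0,"spin":0}

```text
t: 6.5
tcp_pos: [412.2, 296.5, 222.3]
orientation: [-0.0, 0.057, 0.998, -0.0]
force: [0.5, -0.1, -0.7]
grip_width: 27.4
finger_force: 29.6
```

```bash
python3 - <<'E'
from h import *
s,R=pose(); print(s['t'],np.round(s['tcp_pos'],1),yaw(R),s['grip_width'])
c=capture('wrist'); d=capture('side');e=capture('top')
u,v=proj(d,s['tcp_pos'])[0].astype(int); print(u,v)
a=d['pixels'][max(0,v-120):v+120,max(0,u-110):u+110]
im=np.hstack([cv2.resize(a,(400,436)),cv2.resize(c['pixels'],(400,436))]); cv2.imwrite('pics/p5.png',im)
for n,x in (('w',c),('s',d),('t',e)):
  for q in regions_of('brush1',x): print(n,q['confidence'],cv2.boundingRect(q['mask'].astype(np.uint8)))
E
```

```text
6.5 [412.2 296.5 222.3] 83.45725315385667 27.39735080182929
222 156
w 0.84 (390, 148, 51, 167)
w 0.67 (285, 233, 80, 64)
s 0.58 (216, 156, 27, 47)
s 0.58 (200, 194, 54, 17)
t 0.75 (455, 216, 39, 69)
t 0.68 (112, 240, 32, 76)
t 0.62 (118, 260, 48, 38)
t 0.52 (267, 232, 26, 34)
t 0.28 (391, 308, 35, 31)
```

View pics/p5.png

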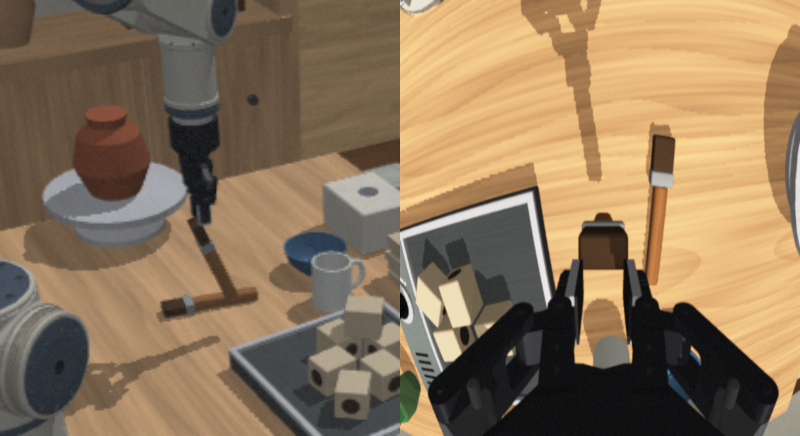

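It's still held at the tip, tilted a little. I'll estimate the tilt from the side image (tip 219,158; butt 241,199) and track whether it's stable.

```bash
python3 - <<'E'
from h import *
from scipy.optimize import least_squares
d=capture('side'); s,R=pose(); t=s['tcp_pos']
f=d['pixels'][150:215,205:260]; cv2.imwrite('pics/crop.png',cv2.resize(f,None,fx=8,fy=8,interpolation=2))
for th in range(-40,45,10):
    k=np.radians(th); b=t+172*np.array([np.sin(k)*.994,-np.sin(k)*.11,-np.cos(k)]); print(th,proj(d,b)[0].round(), b.round())
E
```

```text
-40 [190. 203.] [302. 309.  91.]
-30 [199. 206.] [327. 306.  73.]
-20 [208. 207.] [354. 303.  61.]
-10 [217. 207.] [383. 300.  53.]
0 [227. 206.] [412. 296.  50.]
10 [236. 203.] [442. 293.  53.]
20 [245. 199.] [471. 290.  61.]
30 [253. 194.] [498. 287.  73.]
40 [260. 188.] [522. 284.  91.]
```

View pics/crop.png

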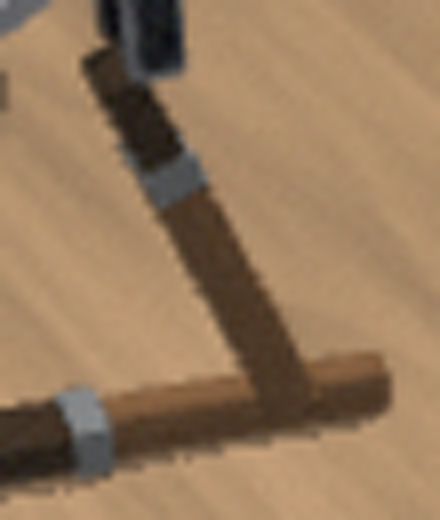

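The tilt is about 15° with the butt towards +x, and it looks stable. I'll lift and carry it above the stand's far cell.

```bash
python3 - <<'E'
from h import *
p,y=go([412,296.5,360],80.8)
go([497,-398,360],80.8,p,y)
E
```

```text
spin 2.7 | tx 0.02 ty -0.00 tz -13.77 newyaw 80.8
spin -0.0 | tx -19.49 ty -67.20 tz -0.00 newyaw 80.8
```

Call:
jog_arm:
  moves:
    - {"tx":0,"ty":0,"tz":-1,"spin":0}
    - {"tx":0,"ty":0,"tz":-2,"spin":0}
    - {"tx":0,"ty":0,"tz":-3,"spin":0}
    - {"tx":0,"ty":0,"tz":-3,"spin":0}
    - {"tx":0,"ty":0,"tz":-3,"spin":0}
    - {"tx":0,"ty":0,"tz":-2,"spin":1.35}
    - {"tx":0,"ty":0,"tz":0,"spin":1.35}

```text
t: 7.55
tcp_pos: [413.4, 297.3, 366.0]
orientation: [0.002, 0.081, 0.997, 0.002]
force: [0.5, 0.2, -1.6]
grip_width: 26.9
finger_force: 31.3
```

Call:
jog_arm:
  moves:
    - {"tx":-0.4,"ty":-1.4,"tz":0,"spin":0}
    - {"tx":-0.7,"ty":-2.5,"tz":0,"spin":0}
    - {"tx":-1,"ty":-3.45,"tz":0,"spin":0}
    - {"tx":-1,"ty":-3.45,"tz":0,"spin":0}
    - {"tx":-1,"ty":-3.45,"tz":0,"spin":0}
    - {"tx":-1,"ty":-3.45,"tz":0,"spin":0}
    - {"tx":-1,"ty":-3.45,"tz":0,"spin":0}
    - {"tx":-1,"ty":-3.45,"tz":0,"spin":0}
    - {"tx":-1,"ty":-3.45,"tz":0,"spin":0}
    - {"tx":-1,"ty":-3.45,"tz":0,"spin":0}

```text
t: 8.55
tcp_pos: [450.2, -31.2, 360.8]
orientation: [-0.001, 0.08, 0.997, -0.0]
force: [1.1, -0.1, -0.7]
grip_width: 27.0
finger_force: 31.2
```

Call:
jog_arm:
  moves:
    - {"tx":-1,"ty":-3.45,"tz":0,"spin":0}
    - {"tx":-1,"ty":-3.45,"tz":0,"spin":0}
    - {"tx":-1,"ty":-3.45,"tz":0,"spin":0}
    - {"tx":-1,"ty":-3.45,"tz":0,"spin":0}
    - {"tx":-1,"ty":-3.45,"tz":0,"spin":0}
    - {"tx":-1,"ty":-3.45,"tz":0,"spin":0}
    - {"tx":-1,"ty":-3.45,"tz":0,"spin":0}
    - {"tx":-1,"ty":-3.45,"tz":0,"spin":0}
    - {"tx":-1,"ty":-3.45,"tz":0,"spin":0}
    - {"tx":-0.6,"ty":-2.0,"tz":0,"spin":0}

```text
t: 9.55
tcp_pos: [491.6, -373.3, 360.2]
orientation: [-0.001, 0.081, 0.997, 0.0]
force: [-0.1, 0.2, -0.9]
grip_width: 26.9
finger_force: 31.2
```

```bash
python3 - <<'E'
from h import *
s,R=pose(); print(s['t'],np.round(s['tcp_pos'],1),yaw(R),s['grip_width'])
d=capture('side');e=capture('top'); t=s['tcp_pos']
im=[]
for x in (d,e):
    u,v=proj(x,t)[0].astype(int); print(u,v)
    a=x['pixels'][max(0,v-40):max(0,v-40)+180,max(0,u-75):max(0,u-75)+150]; im.append(cv2.resize(a,(400,480),interpolation=2)); print(max(0,u-75),max(0,v-40),a.shape)
cv2.imwrite('pics/p6.png',np.hstack(im)); go([497,-398,360],80.8)
E
```

```text
9.55 [ 491.6 -373.3  360.2] 80.70047053911034 26.901958577360745
387 220
312 180 (180, 150, 3)
529 221
454 181 (180, 150, 3)
spin -0.2 | tx -0.92 ty -2.36 tz -0.00 newyaw 80.8
```

View pics/p6.png

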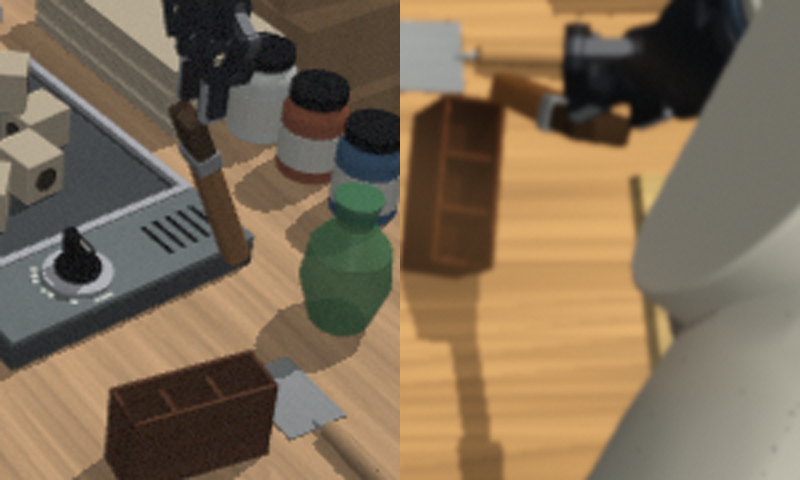

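Side (left): the brush hangs tilted with its tip at (185,110) and butt at (233,258). Top (right): butt at (503,85), tip at (628,135). I'll triangulate these.

```bash
cat >> h.py <<'E'
def tri(c1,uv1,c2,uv2):
    a0,a1=unproj(c1,uv1,0)[0],unproj(c1,uv1,300)[0]; b0,b1=unproj(c2,uv2,0)[0],unproj(c2,uv2,300)[0]
    A=np.c_[a1-a0,-(b1-b0)]; k=np.linalg.lstsq(A,b0-a0,rcond=None)[0]
    p,q=a0+k[0]*(a1-a0),b0+k[1]*(b1-b0); return (p+q)/2,np.linalg.norm(p-q)
E
python3 - <<'E'
from h import *
d=capture('side');e=capture('top')
s,R=pose(); print(s['tcp_pos'])
for a,b in (([399.4,276.8],[492.6,212.9]),([381.4,221],[539.5,231.6])): print(tri(d,a,e,b))
E
```

```text
[ 491.9422266  -370.69122751  360.63820475]
(array([ 541.19782631, -382.77376601,  197.86358452]), np.float64(8.728704601837073))
(array([ 472.10721909, -380.6340614 ,  369.56803001]), np.float64(3.4019325053271436))
```

```bash
python3 - <<'E'
from h import *
go([494,-395,270],80.8)
E
```

```text
spin -0.1 | tx -0.59 ty -2.37 tz 9.06 newyaw 80.8
```

Call:
jog_arm:
  moves:
    - {"tx":-0.3,"ty":-1.2,"tz":1,"spin":0}
    - {"tx":-0.3,"ty":-1.2,"tz":2,"spin":0}
    - {"tx":0,"ty":0,"tz":2,"spin":0}
    - {"tx":0,"ty":0,"tz":2,"spin":0}
    - {"tx":0,"ty":0,"tz":2,"spin":0}
    - {"tx":0,"ty":0,"tz":0,"spin":0}
    - {"tx":0,"ty":0,"tz":0,"spin":0}

```text
t: 10.45
tcp_pos: [495.1, -395.0, 272.1]
orientation: [-0.0, 0.08, 0.997, 0.0]
force: [-0.7, 0.1, -0.2]
grip_width: 27.2
finger_force: 31.1
```

```bash
python3 - <<'E'
from h import *
s,R=pose(); print(s['t'],np.round(s['tcp_pos'],1),yaw(R),s['grip_width'])
d=capture('side');e=capture('top'); t=s['tcp_pos']-[-20,0,60]
im=[]
for x in (d,e):
    u,v=proj(x,t)[0].astype(int)
    a=x['pixels'][v-70:v+70,u-60:u+60]; im.append(cv2.resize(a,(400,467),interpolation=2)); print(u-60,v-70)
cv2.imwrite('pics/p7.png',np.hstack(im))
E
```

```text
10.45 [ 495.1 -395.   272.1] 80.79711136783142 27.165346643294754
335 207
442 156
```

View pics/p7.png

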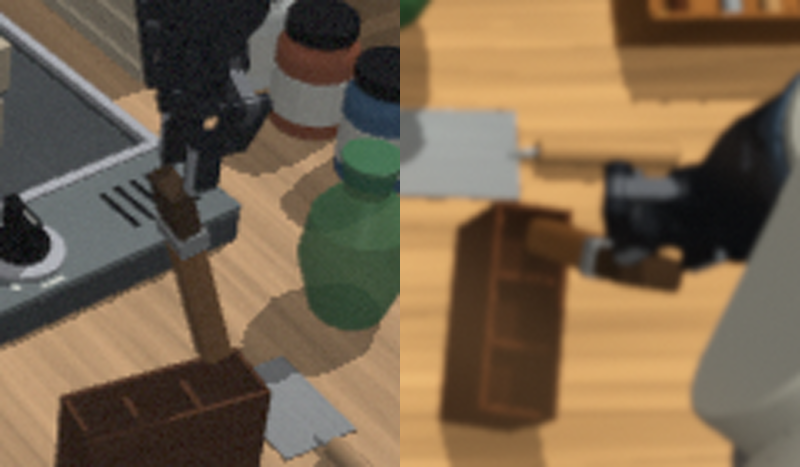

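Side (left): the butt at (218,360) is just above the far cell. Top (right): the butt at (532,238) is over the far cell.

```bash
python3 - <<'E'
from h import *
d=capture('side');e=capture('top')
print(tri(d,[400.4,315],e,[481.6,227.4]))
print(unproj(e,[[481.6,227.4]],108), proj(e,[[540,-404.5,85],[540,-404.5,108]]), proj(d,[[540,-404.5,85]]))
E
```

```text
(array([ 538.04198733, -400.95422601,   95.97423691]), np.float64(0.9438898275859504))
[[ 535.96780926 -396.52730547  108.        ]] [[481.1847765  227.75470324]
 [485.20602806 225.48267175]] [[401.73082822 319.02886962]]
```

Call:
jog_arm:
  moves:
    - {"tx":0,"ty":-0.25,"tz":0.8,"spin":0}
    - {"tx":-0.2,"ty":0,"tz":0.8,"spin":0}
    - {"tx":-0.3,"ty":0,"tz":0.8,"spin":0}
    - {"tx":-0.3,"ty":0,"tz":0.8,"spin":0}
    - {"tx":0,"ty":0,"tz":0,"spin":0}

```text
t: 11.15
tcp_pos: [502.6, -398.6, 238.4]
orientation: [-0.001, 0.08, 0.997, 0.001]
force: [-0.1, 0.8, -1.0]
grip_width: 27.0
finger_force: 31.1
```

Call:
jog_arm:
  moves:
    - {"tx":-0.4,"ty":0,"tz":0.8,"spin":0}
    - {"tx":-0.4,"ty":0,"tz":0.8,"spin":0}
    - {"tx":-0.4,"ty":0,"tz":0.8,"spin":0}
    - {"tx":-0.4,"ty":0,"tz":0.8,"spin":0}
    - {"tx":0,"ty":0,"tz":0,"spin":0}

```text
t: 11.65
tcp_pos: [518.5, -401.2, 206.6]
orientation: [-0.001, 0.08, 0.997, 0.001]
force: [0.1, 0.1, -1.1]
grip_width: 27.1
finger_force: 30.9
```

```bash
python3 - <<'E'
from h import *
s,R=pose(); print(s['t'],np.round(s['tcp_pos'],1),s['grip_width'],np.round(s['force'],1))
d=capture('side');e=capture('top')
for n,x in (('s',d),('t',e)):
  for q in regions_of('brush1',x): print(n,round(q['confidence'],2),cv2.boundingRect(q['mask'].astype(np.uint8)))
  print([ (b['centre'].round() if hasattr(b['centre'],'round') else b['centre'],round(b['confidence'],2)) for b in boxes_of('brush1',x)])
E
```

```text
11.65 [ 518.5 -401.2  206.6] 27.121636601943006 [ 0.1  0.1 -1.1]
s 0.84 (388, 279, 18, 48)
s 0.55 (200, 194, 54, 17)
[([437.3, 369.9, 18.8], 0.83), ([511.7, -413.5, 158.5], 0.8)]
t 0.8 (112, 240, 32, 77)
t 0.75 (472, 223, 41, 15)
[([513.7, -396.5, 177.5], 0.74), ([438.3, 376.4, 15.7], 0.58)]
```

Call:
jog_arm:
  moves:
    - {"tx":-0.4,"ty":0,"tz":0.7,"spin":0}
    - {"tx":-0.4,"ty":0,"tz":0.7,"spin":0}
    - {"tx":-0.3,"ty":0,"tz":0.4,"spin":0}
    - {"tx":-0.3,"ty":0,"tz":0,"spin":0}
    - {"tx":0,"ty":0,"tz":0,"spin":0}

```text
t: 12.45
tcp_pos: [532.8, -403.9, 190.0]
orientation: [-0.0, 0.08, 0.997, 0.0]
force: [-0.1, 1.0, -0.3]
grip_width: 27.3
finger_force: 30.2
```

Call:
jog_arm:
  moves:
    - {"tx":0,"ty":0,"tz":0,"spin":0}
    - {"tx":0,"ty":0,"tz":0,"spin":0}
    - {"tx":0,"ty":0,"tz":0,"spin":0}
    - {"tx":0,"ty":0,"tz":-2,"spin":0}
    - {"tx":0,"ty":0,"tz":-4,"spin":0}
    - {"tx":0,"ty":0,"tz":-5,"spin":0}
    - {"tx":0,"ty":0,"tz":-5,"spin":0}
    - {"tx":1.2,"ty":4.7,"tz":0,"spin":0}
    - {"tx":1.2,"ty":4.7,"tz":0,"spin":0}
    - {"tx":1.2,"ty":4.7,"tz":0,"spin":0}
  claw: -0.2
  newtons: 20

```text
t: 13.45
tcp_pos: [519.0, -257.7, 350.9]
orientation: [0.001, 0.081, 0.997, -0.0]
force: [1.2, -0.4, 1.0]
grip_width: 51.3
finger_force: 0.0
```

```bash
python3 - <<'E'
from h import *
s,R=pose(); print(s['t'],np.round(s['tcp_pos'],1),s['grip_width'],np.round(s['force'],1))
d=capture('side');e=capture('top')
for n,x in (('s',d),('t',e)):
  for q in regions_of('brush1',x): print(n,round(q['confidence'],2),cv2.boundingRect(q['mask'].astype(np.uint8)))
  print([ (b['centre'].round() if hasattr(b['centre'],'round') else b['centre'],round(b['confidence'],2)) for b in boxes_of('brush1',x)])
go([373,395,60],77)
E
```

```text
13.45 [ 519.  -257.7  350.9] 51.3202244358536 [ 1.2 -0.4  1. ]
s 0.7 (386, 290, 18, 39)
s 0.66 (201, 194, 53, 17)
[([510.2, -414.8, 137.5], 0.92), ([440.3, 370.1, 20.2], 0.74)]
t 0.81 (112, 240, 31, 76)
[([437.0, 376.0, 18.5], 0.56)]
spin 3.8 | tx 29.01 ty 60.48 tz 29.06 newyaw 77.0
```

The first brush stands in the far cell. Next is the second brush.

Call:
jog_arm:
  moves:
    - {"tx":2.07,"ty":4.32,"tz":0,"spin":1.9}
    - {"tx":2.07,"ty":4.32,"tz":0,"spin":1.9}
    - {"tx":2.07,"ty":4.32,"tz":0,"spin":0}
    - {"tx":2.07,"ty":4.32,"tz":0,"spin":0}
    - {"tx":2.07,"ty":4.32,"tz":0,"spin":0}
    - {"tx":2.07,"ty":4.32,"tz":0,"spin":0}
    - {"tx":2.07,"ty":4.32,"tz":0,"spin":0}
    - {"tx":2.07,"ty":4.32,"tz":0,"spin":0}
    - {"tx":2.07,"ty":4.32,"tz":0,"spin":0}
    - {"tx":2.07,"ty":4.32,"tz":0,"spin":0}
  claw: -0.3

```text
t: 14.75
tcp_pos: [411.0, 208.6, 350.5]
orientation: [0.0, 0.114, 0.993, 0.0]
force: [1.1, -0.1, -0.0]
grip_width: 55.5
finger_force: 0.0
```

Call:
jog_arm:
  moves:
    - {"tx":2.07,"ty":4.32,"tz":0,"spin":0}
    - {"tx":2.07,"ty":4.32,"tz":0,"spin":0}
    - {"tx":2.07,"ty":4.32,"tz":0,"spin":0}
    - {"tx":2.07,"ty":4.32,"tz":0,"spin":0}
    - {"tx":0,"ty":0,"tz":5,"spin":0}
    - {"tx":0,"ty":0,"tz":5,"spin":0}
    - {"tx":0,"ty":0,"tz":5,"spin":0}
    - {"tx":0,"ty":0,"tz":5,"spin":0}
    - {"tx":0,"ty":0,"tz":5,"spin":0}
    - {"tx":0,"ty":0,"tz":2,"spin":0}

```text
t: 15.75
tcp_pos: [368.2, 392.0, 75.5]
orientation: [-0.002, 0.114, 0.993, -0.003]
force: [-0.1, 0.7, 1.0]
grip_width: 55.4
finger_force: 0.0
```

Call:
jog_arm:
  moves:
    - {"tx":0,"ty":0,"tz":0,"spin":0}
    - {"tx":0,"ty":0,"tz":0,"spin":0}

```text
t: 15.95
tcp_pos: [370.0, 394.5, 80.5]
orientation: [-0.0, 0.114, 0.993, -0.0]
force: [-0.2, 1.6, 0.7]
grip_width: 55.4
finger_force: 0.0
```

```bash
python3 - <<'E'
from h import *
s,R=pose(); print(s['t'],np.round(s['tcp_pos'],1),yaw(R),s['grip_width'])
c=capture('wrist')
for q in regions_of('brush1',c):
    print(q['confidence'],cv2.boundingRect(q['mask'].astype(np.uint8)))
    v,u=np.nonzero(q['mask']); P=wray(c,np.c_[u,v],20,s,R)[:,:2]
    m=P.min(0),P.max(0); print(np.round(m,0))
    for x0 in range(int(m[0][0])+5,int(m[1][0]),15):
        k=abs(P[:,0]-x0)<3
        if k.any(): print(x0,P[k,1].min().round(),P[k,1].max().round())
E
```

```text
15.95 [370.  394.5  80.5] 76.89224631619501 55.40025721991079
0.9 (298, 243, 61, 163)
[[360. 365.]
 [479. 412.]]
364 379.0 412.0
379 377.0 411.0
394 374.0 407.0
409 370.0 406.0
424 374.0 402.0
439 372.0 393.0
454 369.0 391.0
469 366.0 387.0
```

```bash
python3 - <<'E'
from h import *
go([375,393.5,8],79)
E
```

```text
spin -2.1 | tx -0.49 ty -0.09 tz 7.39 newyaw 79.0
```

Call:
jog_arm:
  moves:
    - {"tx":-0.5,"ty":-0.1,"tz":3,"spin":-2.1}
    - {"tx":0,"ty":0,"tz":3,"spin":0}
    - {"tx":0,"ty":0,"tz":1.2,"spin":0}
    - {"tx":0,"ty":0,"tz":0,"spin":0}
    - {"tx":0,"ty":0,"tz":0,"spin":0}

```text
t: 16.55
tcp_pos: [374.3, 393.1, 9.5]
orientation: [0.0, 0.095, 0.995, 0.001]
force: [0.4, 0.4, 0.7]
grip_width: 55.5
finger_force: 0.0
```

Call:
jog_arm:
  moves:
    - {"tx":0,"ty":0,"tz":0,"spin":0}
    - {"tx":0,"ty":0,"tz":0,"spin":0}
    - {"tx":0,"ty":0,"tz":0,"spin":0}
    - {"tx":0,"ty":0,"tz":0,"spin":0}
    - {"tx":0,"ty":0,"tz":-3,"spin":0}
    - {"tx":0,"ty":0,"tz":-4,"spin":0}
    - {"tx":0,"ty":0,"tz":-5,"spin":0}
    - {"tx":0,"ty":0,"tz":-5,"spin":0}
    - {"tx":0,"ty":0,"tz":-4,"spin":0}
    - {"tx":0,"ty":0,"tz":0,"spin":0}
  claw: 1
  newtons: 20

```text
t: 17.55
tcp_pos: [375.8, 394.6, 224.3]
orientation: [0.003, 0.095, 0.995, 0.004]
force: [-0.5, 0.7, -0.8]
grip_width: 33.5
finger_force: 23.1
```

Call:
jog_arm:
  moves:
    - {"tx":0,"ty":0,"tz":0,"spin":0}
    - {"tx":0,"ty":0,"tz":0,"spin":0}
  claw: 0.215

```text
t: 17.75
tcp_pos: [372.8, 391.6, 216.8]
orientation: [-0.001, 0.095, 0.995, -0.001]
force: [0.0, 0.4, -0.5]
grip_width: 33.3
finger_force: 23.1
```

Call:
jog_arm:
  moves:
    - {"tx":0,"ty":0,"tz":0,"spin":0}
    - {"tx":0,"ty":0,"tz":0,"spin":0}
  claw: 0.209

```text
t: 17.95
tcp_pos: [373.1, 391.8, 216.8]
orientation: [-0.001, 0.095, 0.995, -0.001]
force: [-0.2, 0.8, -0.2]
grip_width: 33.9
finger_force: 6.3
```

```bash
cat >> h.py <<'E'
def hang(th=range(-30,95,10)):
    s,R=pose(); t=s['tcp_pos']; X=R[:,0]
    c=capture('wrist'); d=capture('side')
    for n,x in (('w',c),('s',d)):
        for q in regions_of('brush1',x): print(n,round(q['confidence'],2),cv2.boundingRect(q['mask'].astype(np.uint8)))
    for k in th:
        k_=np.radians(k); b=t+[0,0,8]+160*(-np.sin(k_)*X+np.array([0,0,-np.cos(k_)])); print(k,proj(d,b)[0].round().astype(int),end='; ')
    print('tip',proj(d,t)[0].round())
E
python3 -c "
from h import *
s=sense(); print(s['t'],s['grip_width'],s['finger_force']); hang()"
```

```text
17.95 33.904424217039136 6.297284290194511
w 0.84 (283, 282, 84, 124)
s 0.72 (202, 139, 50, 15)
s 0.65 (279, 303, 28, 41)
s 0.57 (385, 290, 18, 38)
-30 [176 190]; -20 [185 192]; -10 [194 192]; 0 [203 191]; 10 [211 189]; 20 [219 186]; 30 [227 181]; 40 [234 176]; 50 [239 169]; 60 [244 162]; 70 [247 155]; 80 [249 146]; 90 [249 138]; tip [198. 148.]
```

Call:
jog_arm:
  moves:
    - {"tx":0,"ty":0,"tz":0,"spin":0}
    - {"tx":0,"ty":0,"tz":0,"spin":0}
  claw: 0.2068

```text
t: 18.35
tcp_pos: [373.7, 392.4, 218.2]
orientation: [0.0, 0.095, 0.995, -0.0]
force: [0.5, 0.2, 0.1]
grip_width: 33.8
finger_force: 3.5
```

```bash
python3 -c "
from h import *
s=sense(); print(s['t'],s['grip_width'],s['finger_force']); hang([])"
```

```text
18.35 33.767261071455486 3.5322600603103638
w 0.79 (283, 273, 84, 133)
s 0.95 (192, 146, 47, 32)
s 0.63 (385, 290, 19, 39)
tip [198. 147.]
```

Call:
jog_arm:
  moves:
    - {"tx":0,"ty":0,"tz":0,"spin":0}
    - {"tx":0,"ty":0,"tz":0,"spin":0}
    - {"tx":0,"ty":0,"tz":0,"spin":0}

```text
t: 18.85
tcp_pos: [373.7, 392.4, 218.3]
orientation: [0.0, 0.095, 0.995, 0.0]
force: [1.1, -1.2, -0.6]
grip_width: 33.9
finger_force: 3.1
```

```bash
python3 -c "
from h import *
s=sense(); print(s['t'],s['grip_width'],s['finger_force']); hang([])"
```

```text
18.85 33.86999342909303 3.093896582722664
w 0.81 (282, 176, 87, 140)
w 0.62 (0, 379, 4, 14)
s 0.91 (190, 144, 10, 54)
s 0.89 (384, 290, 19, 39)
s 0.32 (332, 266, 18, 21)
tip [198. 147.]
```

Call:
jog_arm:
  moves:
    - {"tx":0,"ty":0,"tz":0,"spin":0}
    - {"tx":0,"ty":0,"tz":0,"spin":0}
  claw: 1
  newtons: 20

```text
t: 19.25
tcp_pos: [373.6, 392.4, 218.3]
orientation: [-0.0, 0.095, 0.995, -0.0]
force: [0.1, -0.7, -0.9]
grip_width: 32.9
finger_force: 22.2
```

```bash
python3 -c "
from h import *
s=sense(); print(s['t'],s['grip_width'],s['finger_force']); hang([])"
```

```text
19.25 32.89787750015834 22.15224713087082
w 0.86 (282, 177, 87, 139)
w 0.32 (0, 379, 4, 14)
s 0.73 (190, 144, 11, 54)
tip [198. 147.]
```

```bash
python3 - <<'E'
from h import *
p,y=go([373.6,392.4,350],80.8)
go([464,-391,350],80.8,p,y)
E
```

```text
spin -1.7 | tx 0.00 ty -0.00 tz -13.17 newyaw 80.8
spin -0.0 | tx -21.45 ty -75.89 tz -0.00 newyaw 80.8
```

Call:
jog_arm:
  moves:
    - {"tx":0,"ty":0,"tz":-1.2,"spin":-1.7}
    - {"tx":0,"ty":0,"tz":-3,"spin":0}
    - {"tx":0,"ty":0,"tz":-3.5,"spin":0}
    - {"tx":0,"ty":0,"tz":-3.5,"spin":0}
    - {"tx":0,"ty":0,"tz":-2,"spin":0}
    - {"tx":-0.4,"ty":-1.4,"tz":0,"spin":0}
    - {"tx":-0.7,"ty":-2.5,"tz":0,"spin":0}
    - {"tx":-1.0,"ty":-3.5,"tz":0,"spin":0}
    - {"tx":-1.1,"ty":-3.9,"tz":0,"spin":0}
    - {"tx":-1.1,"ty":-3.9,"tz":0,"spin":0}

```text
t: 20.45
tcp_pos: [390.9, 233.2, 349.4]
orientation: [-0.0, 0.08, 0.997, -0.001]
force: [1.2, 0.6, -1.6]
grip_width: 33.2
finger_force: 22.2
```

Call:
jog_arm:
  moves:
    - {"tx":-1.1,"ty":-3.9,"tz":0,"spin":0}
    - {"tx":-1.1,"ty":-3.9,"tz":0,"spin":0}
    - {"tx":-1.1,"ty":-3.9,"tz":0,"spin":0}
    - {"tx":-1.1,"ty":-3.9,"tz":0,"spin":0}
    - {"tx":-1.1,"ty":-3.9,"tz":0,"spin":0}
    - {"tx":-1.1,"ty":-3.9,"tz":0,"spin":0}
    - {"tx":-1.1,"ty":-3.9,"tz":0,"spin":0}
    - {"tx":-1.1,"ty":-3.9,"tz":0,"spin":0}
    - {"tx":-1.1,"ty":-3.9,"tz":0,"spin":0}
    - {"tx":-1.1,"ty":-3.9,"tz":0,"spin":0}

```text
t: 21.45
tcp_pos: [436.3, -169.0, 349.6]
orientation: [-0.001, 0.08, 0.997, 0.0]
force: [2.3, 0.2, 0.2]
grip_width: 32.8
finger_force: 22.2
```

Call:
jog_arm:
  moves:
    - {"tx":-1.1,"ty":-3.9,"tz":0,"spin":0}
    - {"tx":-1.1,"ty":-3.9,"tz":0,"spin":0}
    - {"tx":-1.1,"ty":-3.9,"tz":0,"spin":0}
    - {"tx":-1.0,"ty":-3.5,"tz":0,"spin":0}
    - {"tx":-0.9,"ty":-3.3,"tz":0,"spin":0}
    - {"tx":-0.5,"ty":-1.8,"tz":0,"spin":0}
    - {"tx":0,"ty":0,"tz":2.5,"spin":0}
    - {"tx":0,"ty":0,"tz":2.5,"spin":0}
    - {"tx":0,"ty":0,"tz":0,"spin":0}
    - {"tx":0,"ty":0,"tz":0,"spin":0}

```text
t: 22.45
tcp_pos: [460.8, -376.2, 300.3]
orientation: [-0.001, 0.08, 0.997, 0.0]
force: [0.1, -0.6, -0.9]
grip_width: 33.0
finger_force: 22.2
```

```bash
cat > tb.py <<'E'
from h import *
s,R=pose(); print(s['t'],np.round(s['tcp_pos'],1),yaw(R),s['grip_width'])
d=capture('side'); e=capture('top'); t=s['tcp_pos']
def m(x,near):
    L=[q for q in regions_of('brush1',x)]; 
    for q in L: print(round(q['confidence'],2),cv2.boundingRect(q['mask'].astype(np.uint8)))
    u=proj(x,near)[0]; return min(L,key=lambda q:np.abs(np.argwhere(q['mask'])[:,::-1]-u).sum(1).min())['mask']
ms=m(d,t-[0,0,110]); mt=m(e,t-[0,0,110])
v,u=np.nonzero(ms); b=v.max(); ps=[u[v>b-6].mean(),b-3]
top=[u[v<v.min()+6].mean(),v.min()+3]
print('side butt',ps,'upper',top)
# top camera: for butt (x,y) at side ray, choose z with expected length below tcp
for z in (t[2]-150,t[2]-158): print('butt on side ray',z,unproj(d,[ps],z)[0].round())
v,u=np.nonzero(mt); k=u<u.min()+5; print('top leftmost',u[k].mean(),v[k].mean(), tri(d,ps,e,[u[k].mean(),v[k].mean()]))
E
python3 tb.py
```

```text
22.45 [ 460.8 -376.2  300.3] 80.78726906208708 32.96184869877872
0.83 (385, 290, 19, 38)
0.69 (353, 242, 23, 70)
0.97 (476, 248, 53, 30)
0.56 (472, 227, 28, 14)
side butt [np.float64(358.35714285714283), np.int64(308)] upper [np.float64(367.8), np.int64(245)]
butt on side ray 150.34159485321578 [ 430. -380.  150.]
butt on side ray 142.34159485321578 [ 435. -373.  142.]
top leftmost 478.17543859649123 271.0 (array([ 439.21552938, -369.50082625,  138.61570299]), np.float64(2.7948331045369126))
```

Call:
jog_arm:
  moves:
    - {"tx":-1.37,"ty":-1.6,"tz":0,"spin":0}
    - {"tx":0,"ty":0,"tz":2,"spin":0}
    - {"tx":0,"ty":0,"tz":2,"spin":0}
    - {"tx":0,"ty":0,"tz":0,"spin":0}
    - {"tx":0,"ty":0,"tz":0,"spin":0}

```text
t: 23.15
tcp_pos: [472.4, -394.7, 261.1]
orientation: [0.0, 0.08, 0.997, -0.0]
force: [-1.3, 0.9, -0.7]
grip_width: 33.5
finger_force: 22.2
```

```bash
python3 tb.py
```

```text
23.15 [ 472.4 -394.7  261.1] 80.7736817234999 33.49856420161663
0.72 (361, 260, 22, 68)
0.5 (269, 164, 34, 24)
0.61 (472, 227, 29, 14)
0.58 (477, 244, 51, 30)
0.39 (287, 206, 30, 31)
side butt [np.float64(366.55172413793105), np.int64(324)] upper [np.float64(375.58490566037733), np.int64(263)]
butt on side ray 111.13224016272073 [ 442. -398.  111.]
butt on side ray 103.13224016272073 [ 447. -391.  103.]
top leftmost 479.34 267.46 (array([ 451.44701643, -387.77630744,   98.43759275]), np.float64(1.7631478338297075))
```

Butt at about (449,-389,100), centred over the near cell. I'll lower it in.

Call:
jog_arm:
  moves:
    - {"tx":0,"ty":0,"tz":0.8,"spin":0}
    - {"tx":0,"ty":0,"tz":0.8,"spin":0}
    - {"tx":0,"ty":0,"tz":0.8,"spin":0}
    - {"tx":0,"ty":0,"tz":0.8,"spin":0}
    - {"tx":0,"ty":0,"tz":0,"spin":0}

```text
t: 23.85
tcp_pos: [471.5, -394.1, 226.5]
orientation: [-0.001, 0.081, 0.997, 0.001]
force: [-0.1, 0.1, 0.1]
grip_width: 33.0
finger_force: 22.2
```

Call:
jog_arm:
  moves:
    - {"tx":0,"ty":0,"tz":0.8,"spin":0}
    - {"tx":0.2,"ty":0,"tz":0.8,"spin":0}
    - {"tx":0.2,"ty":0,"tz":0.8,"spin":0}
    - {"tx":0.2,"ty":0,"tz":0.8,"spin":0}
    - {"tx":0.2,"ty":0,"tz":0.8,"spin":0}
    - {"tx":0,"ty":0,"tz":0,"spin":0}

```text
t: 24.45
tcp_pos: [463.6, -392.9, 186.9]
orientation: [-0.001, 0.081, 0.997, 0.001]
force: [0.8, 0.3, -1.5]
grip_width: 33.4
finger_force: 22.1
```

```bash
python3 tb.py
```

```text
24.45 [ 463.6 -392.9  186.9] 80.75179044862156 33.356357039561885
0.78 (387, 291, 16, 38)
0.75 (360, 288, 18, 49)
0.96 (468, 257, 41, 21)
0.6 (472, 227, 33, 13)
side butt [np.float64(364.79245283018867), np.int64(333)] upper [np.float64(369.7142857142857), np.int64(291)]
butt on side ray 36.89619609624907 [ 470. -360.   37.]
butt on side ray 28.89619609624907 [ 475. -354.   29.]
top leftmost 470.35897435897436 272.20512820512823 (array([ 448.78482267, -381.87928692,   65.10737133]), np.float64(5.988452671243056))
```

Call:
jog_arm:
  moves:
    - {"tx":0.1,"ty":0,"tz":0.7,"spin":0}
    - {"tx":0.1,"ty":0,"tz":0.5,"spin":0}
    - {"tx":0,"ty":0,"tz":0,"spin":0}

```text
t: 24.95
tcp_pos: [461.9, -392.7, 175.3]
orientation: [-0.001, 0.081, 0.997, 0.0]
force: [0.5, 0.6, -0.7]
grip_width: 33.0
finger_force: 22.1
```

Call:
jog_arm:
  moves:
    - {"tx":0,"ty":0,"tz":0,"spin":0}
    - {"tx":0,"ty":0,"tz":0,"spin":0}
    - {"tx":0,"ty":0,"tz":0,"spin":0}
    - {"tx":0,"ty":0,"tz":-3,"spin":0}
    - {"tx":0,"ty":0,"tz":-4.5,"spin":0}
    - {"tx":0,"ty":0,"tz":-4.5,"spin":0}
    - {"tx":0,"ty":0,"tz":-4,"spin":0}
  claw: -0.2

```text
t: 25.65
tcp_pos: [462.4, -393.1, 338.8]
orientation: [0.0, 0.081, 0.997, -0.0]
force: [1.4, -0.3, -0.5]
grip_width: 51.3
finger_force: 0.0
```

```bash
cat >> h.py <<'E'
def props(c,zs=(80,),thr=175):
    out=[]
    for q in regions_of('prop1',c):
        g=c['pixels'].max(2); m=q['mask']
        t=np.percentile(g[m],75); k=(m&(g>t-18)).astype(np.uint8)
        k=cv2.morphologyEx(k,cv2.MORPH_OPEN,np.ones((3,3)))
        n,l,st,_=cv2.connectedComponentsWithStats(k); 
        if n<2: continue
        k=l==1+np.argmax(st[1:,4])
        for z in zs:
            a=axis_of(k,c,z); out.append((round(q['confidence'],2),z,np.round(a[0]).astype(int).tolist(),[round(float(v)) for v in a[1:]],int(k.sum())))
    return out
E
python3 - <<'E'
from h import *
s,R=pose(); print(s['t'],np.round(s['tcp_pos'],1),s['grip_width'])
d=capture('side');e=capture('top')
for n,x in (('s',d),('t',e)):
  for q in regions_of('brush1',x): print(n,round(q['confidence'],2),cv2.boundingRect(q['mask'].astype(np.uint8)))
for p in props(e,(80,130)): print(p)
print([(np.round(b['centre']).tolist(),round(b['confidence'],2)) for b in boxes_of('prop1',e)])
go([585,75,200],52)
im=np.hstack([cv2.resize(rect(e,80,430,680,-100,150,1.6),(400,400)),cv2.resize(d['pixels'][250:370,310:430],(400,400),interpolation=2)])
cv2.imwrite('pics/p8.png',im)
E
```

```text
25.65 [ 462.4 -393.1  338.8] 51.29268109223531
s 0.78 (358, 296, 16, 42)
s 0.55 (385, 290, 19, 39)
t 0.97 (469, 263, 34, 15)
t 0.74 (473, 227, 32, 15)
(0.96, 80, [500, -36], [53, 44, 53], 486)
(0.96, 130, [492, -36], [50, 41, 53], 486)
(0.92, 80, [549, 111], [45, 26, 7], 180)
(0.92, 130, [538, 103], [43, 25, 7], 180)
(0.87, 80, [601, 82], [60, 46, 142], 541)
(0.87, 130, [588, 75], [57, 43, 142], 541)
(0.86, 80, [566, -15], [54, 43, 98], 477)
(0.86, 130, [554, -16], [51, 41, 98], 477)
(0.77, 80, [615, 47], [52, 42, 8], 278)
(0.77, 130, [600, 42], [49, 40, 8], 278)
(0.65, 80, [503, 33], [53, 44, 7], 496)
(0.65, 130, [495, 29], [50, 42, 7], 496)
[([542.0, 102.0, 80.0], 0.94), ([581.0, 70.0, 126.0], 0.93), ([617.0, 36.0, 83.0], 0.92), ([497.0, -36.0, 80.0], 0.81), ([501.0, 30.0, 82.0], 0.73), ([562.0, -12.0, 79.0], 0.64)]
spin 28.8 | tx 19.08 ty 44.43 tz 13.50 newyaw 52.0
```

View pics/p8.png

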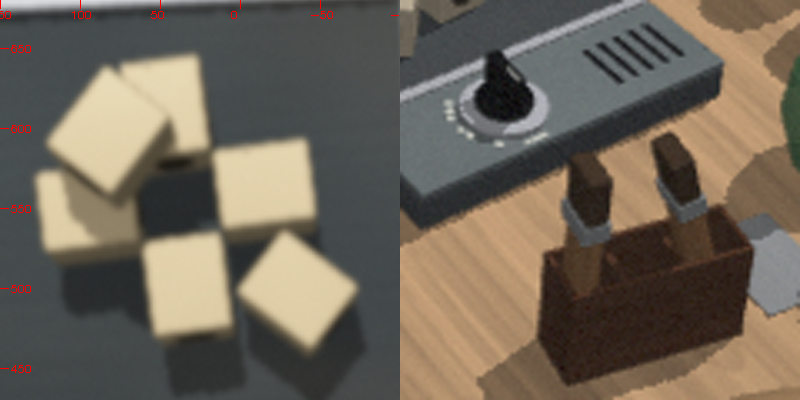

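Both brushes stand bristles up in the outer cells. There are six props, one on top at about (587,75) with its long axis at 142°. I'll place them on a 2×3 grid, starting with the top one.

Call:
jog_arm:
  moves:
    - {"tx":0,"ty":0,"tz":0,"spin":7.2}
    - {"tx":0,"ty":0,"tz":0,"spin":7.2}
    - {"tx":0,"ty":0,"tz":0,"spin":7.2}
    - {"tx":0,"ty":0,"tz":0,"spin":7.2}
    - {"tx":1.94,"ty":4.46,"tz":0,"spin":0}
    - {"tx":1.94,"ty":4.46,"tz":0,"spin":0}
    - {"tx":1.94,"ty":4.46,"tz":0,"spin":0}
    - {"tx":1.94,"ty":4.46,"tz":0,"spin":0}
    - {"tx":1.94,"ty":4.46,"tz":0,"spin":0}
    - {"tx":1.94,"ty":4.46,"tz":0,"spin":0}
  claw: -1
  newtons: 40

```text
t: 26.95
tcp_pos: [535.0, -108.5, 334.6]
orientation: [-0.001, 0.326, 0.945, -0.0]
force: [1.1, -0.5, 0.2]
grip_width: 85.5
finger_force: 0.0
```

Call:
jog_arm:
  moves:
    - {"tx":1.94,"ty":4.46,"tz":0,"spin":0}
    - {"tx":1.94,"ty":4.46,"tz":0,"spin":0}
    - {"tx":1.94,"ty":4.46,"tz":0,"spin":0}
    - {"tx":1.94,"ty":4.46,"tz":0,"spin":0}
    - {"tx":0,"ty":0,"tz":4,"spin":0}
    - {"tx":0,"ty":0,"tz":4,"spin":0}
    - {"tx":0,"ty":0,"tz":4,"spin":0}
    - {"tx":0,"ty":0,"tz":2,"spin":0}
    - {"tx":0,"ty":0,"tz":0,"spin":0}
    - {"tx":0,"ty":0,"tz":0,"spin":0}

```text
t: 27.95
tcp_pos: [584.0, 77.7, 195.7]
orientation: [-0.001, 0.326, 0.945, -0.0]
force: [0.7, 0.9, 0.7]
grip_width: 85.8
finger_force: 0.0
```

```bash
python3 - <<'E'
from h import *
s,R=pose(); print(s['t'],np.round(s['tcp_pos'],1),yaw(R))
c=capture('wrist')
for q in boxes_of('prop1',c): print(np.round(q['centre']),round(q['confidence'],2))
for q in regions_of('prop1',c):
    m=q['mask']; g=c['pixels'].max(2); k=m&(g>np.percentile(g[m],75)-18)
    v,u=np.nonzero(k); P=wray(c,np.c_[u,v],130,s,R)[:,:2].astype(np.float32)
    print(cv2.minAreaRect(P),k.sum())
go([587,75,90],52)
E
```

```text
27.95 [584.   77.7 195.7] 51.95976065859595
[566.   3.  80.] 0.97
[627.  28.  84.] 0.84
[550. 105.  81.] 0.62
[505.  45.  82.] 0.61
[504. -31.  81.] 0.58
[584.  80. 132.] 0.56
((587.1079711914062, 75.70242309570312), (46.790626525878906, 57.47220230102539), 52.404117584228516) 7105
((506.55938720703125, -4.548732757568359), (46.2305908203125, 37.57557678222656), 52.22800827026367) 3562
((509.0288391113281, 50.413330078125), (45.947357177734375, 37.885597229003906), 7.5298004150390625) 4711
((546.359375, 109.90038299560547), (37.3796501159668, 26.35066032409668), 7.230932235717773) 1914
((598.6368408203125, 54.761661529541016), (45.15110397338867, 23.505172729492188), 7.857345104217529) 832
((559.0794067382812, 11.862478256225586), (37.64576721191406, 45.87503433227539), 7.485363483428955) 3320
spin -0.0 | tx -0.31 ty -0.12 tz 10.77 newyaw 52.0
```

Call:
jog_arm:
  moves:
    - {"tx":-0.3,"ty":-0.1,"tz":3.5,"spin":0}
    - {"tx":0,"ty":0,"tz":4,"spin":0}
    - {"tx":0,"ty":0,"tz":3.1,"spin":0}
    - {"tx":0,"ty":0,"tz":0,"spin":0}
    - {"tx":0,"ty":0,"tz":0,"spin":0}

```text
t: 28.6
tcp_pos: [586.8, 75.2, 91.5]
orientation: [0.0, 0.326, 0.945, 0.0]
force: [0.4, -0.1, 1.1]
grip_width: 85.6
finger_force: 0.0
```

Call:
jog_arm:
  moves:
    - {"tx":0,"ty":0,"tz":0,"spin":0}
    - {"tx":0,"ty":0,"tz":0,"spin":0}
    - {"tx":0,"ty":0,"tz":0,"spin":0}
    - {"tx":0,"ty":0,"tz":-2,"spin":0}
    - {"tx":0,"ty":0,"tz":-4,"spin":0}
    - {"tx":0,"ty":0,"tz":-2,"spin":-8.1}
    - {"tx":0,"ty":0,"tz":0,"spin":-8.1}
    - {"tx":0,"ty":0,"tz":0,"spin":-8.1}
    - {"tx":0,"ty":0,"tz":0,"spin":-8.1}
    - {"tx":0,"ty":0,"tz":0,"spin":-8.1}
  claw: 1
  newtons: 40

```text
t: 29.6
tcp_pos: [586.2, 75.1, 171.1]
orientation: [0.0, -0.024, 1.0, 0.0]
force: [-0.4, -0.2, -2.1]
grip_width: 49.7
finger_force: 42.1
```

```bash
python3 - <<'E'
from h import *
s,R=pose(); print(s['t'],np.round(s['tcp_pos'],1),yaw(R),s['grip_width'])
go([618.6,141,41],92.5)
E
```

```text
29.6 [586.2  75.1 171.1] 92.79525524692568 49.674395992910355
spin 0.3 | tx -3.53 ty 6.44 tz 13.01 newyaw 92.5
```

Call:
jog_arm:
  moves:
    - {"tx":-1.75,"ty":3.2,"tz":0,"spin":0}
    - {"tx":-1.75,"ty":3.2,"tz":2,"spin":0}
    - {"tx":0,"ty":0,"tz":4,"spin":0}
    - {"tx":0,"ty":0,"tz":4,"spin":0}
    - {"tx":0,"ty":0,"tz":2,"spin":0}
    - {"tx":0,"ty":0,"tz":0.8,"spin":0}
    - {"tx":0,"ty":0,"tz":0,"spin":0}
    - {"tx":0,"ty":0,"tz":0,"spin":0}

```text
t: 30.4
tcp_pos: [619.1, 140.7, 43.4]
orientation: [0.001, -0.021, 1.0, 0.0]
force: [0.6, 0.3, -1.6]
grip_width: 49.9
finger_force: 43.5
```

```bash
python3 - <<'E'
from h import *
s,R=pose(); print(s['t'],np.round(s['tcp_pos'],1),yaw(R),s['grip_width'],np.round(s['force'],1))
p,y=go([618.6,141,41],92.5)
go([566,-15,170],8,[618,141,200],yaw(R))
E
```

```text
30.4 [619.1 140.7  43.4] 92.45556269640849 49.897562468249234 [ 0.6  0.3 -1.6]
spin -0.0 | tx 0.05 ty 0.03 tz 0.24 newyaw 92.5
spin 84.5 | tx -14.72 ty -7.32 tz 3.00 newyaw 8.0
```

Call:
jog_arm:
  moves:
    - {"tx":0,"ty":0,"tz":0.2,"spin":0}
    - {"tx":0,"ty":0,"tz":0,"spin":0}
    - {"tx":0,"ty":0,"tz":0,"spin":0}

```text
t: 30.7
tcp_pos: [619.6, 140.8, 41.7]
orientation: [0.001, -0.021, 1.0, 0.0]
force: [-0.4, 0.3, 5.2]
grip_width: 49.7
finger_force: 44.1
```

Call:
jog_arm:
  moves:
    - {"tx":0,"ty":0,"tz":0,"spin":0}
    - {"tx":0,"ty":0,"tz":0,"spin":0}
    - {"tx":0,"ty":0,"tz":-3,"spin":0}
    - {"tx":0,"ty":0,"tz":-4.5,"spin":0}
    - {"tx":0,"ty":0,"tz":-4.5,"spin":0}
    - {"tx":1.5,"ty":-3.85,"tz":-3,"spin":0}
    - {"tx":1.5,"ty":-3.85,"tz":0,"spin":0}
    - {"tx":1.5,"ty":-3.85,"tz":0,"spin":0}
    - {"tx":1.5,"ty":-3.85,"tz":0,"spin":0}
    - {"tx":0,"ty":0,"tz":0,"spin":8.45}
  claw: -0.6

```text
t: 31.7
tcp_pos: [563.4, -18.8, 189.7]
orientation: [-0.001, 0.053, 0.999, -0.001]
force: [0.8, 0.5, 0.5]
grip_width: 68.4
finger_force: 0.0
```

Call:
jog_arm:
  moves:
    - {"tx":0,"ty":0,"tz":0,"spin":8.45}
    - {"tx":0,"ty":0,"tz":0,"spin":8.45}
    - {"tx":0,"ty":0,"tz":0,"spin":8.45}
    - {"tx":0,"ty":0,"tz":0,"spin":8.45}
    - {"tx":0,"ty":0,"tz":0,"spin":8.45}
    - {"tx":0,"ty":0,"tz":0,"spin":8.45}
    - {"tx":0,"ty":0,"tz":0,"spin":8.45}
    - {"tx":0,"ty":0,"tz":0,"spin":8.45}
    - {"tx":0,"ty":0,"tz":0,"spin":8.45}
  claw: -1

```text
t: 32.6
tcp_pos: [565.2, -15.1, 189.6]
orientation: [-0.0, 0.659, 0.752, -0.0]
force: [-1.0, 0.8, 0.6]
grip_width: 85.3
finger_force: 0.0
```

```bash
cat >> h.py <<'E'
def wprops(z=80):
    s,R=pose(); print(s['t'],np.round(s['tcp_pos'],1),'yaw %.1f'%yaw(R),'w %.1f'%s['grip_width'])
    c=capture('wrist')
    for q in regions_of('prop1',c):
        m=q['mask']; g=c['pixels'].max(2); k=m&(g>np.percentile(g[m],75)-18)
        k=cv2.morphologyEx(k.astype(np.uint8),cv2.MORPH_OPEN,np.ones((5,5)))>0
        if k.sum()<200: continue
        v,u=np.nonzero(k); P=wray(c,np.c_[u,v],z,s,R)[:,:2].astype(np.float32)
        (x,y),(w,h),a=cv2.minAreaRect(P); a=a if w>h else a-90
        print('prop (%.0f,%.0f) %.0fx%.0f long %.0f'%(x,y,max(w,h),min(w,h),a%180),k.sum())
    for b in boxes_of('prop1',c): print(np.round(b['centre']),round(b['confidence'],2),end=' ')
    print()
E
python3 -c "
from h import *
wprops()
go([566,-15,42],8)"
```

```text
32.6 [565.2 -15.1 189.6] yaw 7.6 w 85.3
prop (567,-15) 56x47 long 98 5172
prop (501,-36) 57x47 long 52 2083
prop (615,47) 56x47 long 7 5355
prop (505,33) 57x47 long 8 5446
prop (632,157) 56x32 long 4 2425
prop (552,95) 57x47 long 98 5757
[553.  98.  82.] 0.93 [570.  -9.  82.] 0.87 [610.  44.  82.] 0.83 [504.  38.  80.] 0.82 [505. -34.  77.] 0.69 [633. 148.  79.] 0.65 
spin 0.1 | tx -0.00 ty 0.08 tz 14.76 newyaw 8.0
```

Call:
jog_arm:
  moves:
    - {"tx":0.1,"ty":0.15,"tz":0,"spin":-8.5}
    - {"tx":0,"ty":0,"tz":0,"spin":-8.5}
    - {"tx":0,"ty":0,"tz":0,"spin":-8.5}
    - {"tx":0,"ty":0,"tz":0,"spin":-8.5}
    - {"tx":0,"ty":0,"tz":0,"spin":-8.5}
    - {"tx":0,"ty":0,"tz":0,"spin":-8.5}
    - {"tx":0,"ty":0,"tz":0,"spin":-8.5}
    - {"tx":0,"ty":0,"tz":0,"spin":-8.5}
    - {"tx":0,"ty":0,"tz":0,"spin":-8.5}
    - {"tx":0,"ty":0,"tz":0,"spin":-8.5}

```text
t: 33.75
tcp_pos: [566.6, -13.9, 189.6]
orientation: [-0.0, -0.031, 1.0, -0.0]
force: [-0.1, -0.3, -0.6]
grip_width: 85.5
finger_force: 0.0
```

Call:
jog_arm:
  moves:
    - {"tx":0,"ty":0,"tz":3,"spin":-5.2}
    - {"tx":0,"ty":0,"tz":4,"spin":0}
    - {"tx":0,"ty":0,"tz":0,"spin":0}
    - {"tx":0,"ty":0,"tz":0,"spin":0}

```text
t: 34.15
tcp_pos: [566.3, -13.9, 119.8]
orientation: [-0.001, -0.072, 0.997, 0.0]
force: [-0.3, -0.7, 0.2]
grip_width: 85.5
finger_force: 0.0
```

```bash
python3 -c "
from h import *
s,R=pose()
print(s['tcp_pos'],yaw(R))
p,y=go([567,-15,42],98)
go([627,-59,41],92.5,[567,-15,120],98)"
```

```text
[566.31683572 -13.87860624 119.76471143] 98.27848437597137
spin 0.3 | tx -0.05 ty -0.12 tz 7.78 newyaw 98.0
spin 5.5 | tx -5.80 ty -4.66 tz 7.90 newyaw 92.5
```

Call:
jog_arm:
  moves:
    - {"tx":0,"ty":-0.1,"tz":3,"spin":0}
    - {"tx":0,"ty":0,"tz":3,"spin":0}
    - {"tx":0,"ty":0,"tz":1.8,"spin":0}
    - {"tx":0,"ty":0,"tz":0,"spin":0}
    - {"tx":0,"ty":0,"tz":0,"spin":0}

```text
t: 34.65
tcp_pos: [568.1, -14.9, 43.4]
orientation: [0.001, -0.072, 0.997, -0.0]
force: [0.5, -0.6, 1.2]
grip_width: 85.3
finger_force: 0.0
```

Call:
jog_arm:
  moves:
    - {"tx":0,"ty":0,"tz":0,"spin":0}
    - {"tx":0,"ty":0,"tz":0,"spin":0}
    - {"tx":0,"ty":0,"tz":0,"spin":0}
    - {"tx":0,"ty":0,"tz":-3,"spin":0}
    - {"tx":0,"ty":0,"tz":-5,"spin":5.5}
    - {"tx":-2,"ty":-1.55,"tz":0,"spin":0}
    - {"tx":-2,"ty":-1.55,"tz":0,"spin":0}
    - {"tx":-2,"ty":-1.55,"tz":0,"spin":0}
    - {"tx":0,"ty":0,"tz":0,"spin":0}
    - {"tx":0,"ty":0,"tz":0,"spin":0}
  claw: 1

```text
t: 35.65
tcp_pos: [628.6, -58.7, 121.8]
orientation: [-0.0, -0.023, 1.0, 0.0]
force: [-0.3, 0.2, -2.9]
grip_width: 59.7
finger_force: 45.9
```

```bash
python3 -c "
from h import *
s,R=pose(); print(s['t'],s['tcp_pos'].round(1),yaw(R),s['grip_width'])
p,y=go([627,-59,43],92.5)
go([552,95,150],98,[627,-59,190],92.5)"
```

```text
35.65 [628.6 -58.7 121.8] 92.624771885496 59.70888570956946
spin 0.1 | tx 0.17 ty -0.02 tz 7.88 newyaw 92.5
spin -5.5 | tx 5.28 ty 16.29 tz 4.00 newyaw 98.0
```

Call:
jog_arm:
  moves:
    - {"tx":0.1,"ty":0,"tz":3,"spin":0}
    - {"tx":0,"ty":0,"tz":3,"spin":0}
    - {"tx":0,"ty":0,"tz":1.3,"spin":0}
    - {"tx":0,"ty":0,"tz":0.5,"spin":0}
    - {"tx":0,"ty":0,"tz":0.1,"spin":0}
    - {"tx":0,"ty":0,"tz":0,"spin":0}

```text
t: 36.25
tcp_pos: [628.1, -58.3, 43.7]
orientation: [0.0, -0.023, 1.0, -0.0]
force: [0.7, -0.2, -2.2]
grip_width: 59.1
finger_force: 46.1
```

Call:
jog_arm:
  moves:
    - {"tx":0,"ty":0,"tz":0,"spin":0}
    - {"tx":0,"ty":0,"tz":0,"spin":0}
    - {"tx":0,"ty":0,"tz":-3,"spin":0}
    - {"tx":0,"ty":0,"tz":-4.5,"spin":0}
    - {"tx":0,"ty":0,"tz":-4.5,"spin":-5.5}
    - {"tx":1.32,"ty":4.07,"tz":0,"spin":0}
    - {"tx":1.32,"ty":4.07,"tz":0,"spin":0}
    - {"tx":1.32,"ty":4.07,"tz":0,"spin":0}
    - {"tx":1.32,"ty":4.07,"tz":0,"spin":0}
    - {"tx":0,"ty":0,"tz":0,"spin":0}
  claw: -0.6

```text
t: 37.25
tcp_pos: [550.4, 98.7, 163.1]
orientation: [-0.0, -0.073, 0.997, 0.001]
force: [-0.2, -0.1, 0.2]
grip_width: 67.8
finger_force: 0.0
```

Call:
jog_arm:
  moves:
    - {"tx":0,"ty":0,"tz":0,"spin":0}
    - {"tx":0,"ty":0,"tz":0,"spin":0}
  claw: -1

```text
t: 37.45
tcp_pos: [553.2, 94.7, 163.0]
orientation: [0.0, -0.071, 0.997, -0.0]
force: [-0.0, -0.8, 0.1]
grip_width: 85.2
finger_force: 0.0
```

```bash
python3 -c "
from h import *
wprops()
go([552,95,42],98)"
```

```text
37.45 [553.2  94.7 163. ] yaw 98.2 w 85.2
prop (504,33) 57x47 long 9 5833
prop (552,95) 57x46 long 98 6172
prop (614,48) 56x46 long 8 4211
prop (501,-35) 57x46 long 53 5181
prop (631,165) 57x48 long 3 3519
prop (394,-174) 57x10 long 80 450
[620. -49.  80.] 0.89 [547.  95.  80.] 0.85 [602.  48.  83.] 0.84 [625. 162.  80.] 0.82 [502.  38.  81.] 0.67 [500. -33.  78.] 0.66 
spin 0.1 | tx 0.10 ty 0.10 tz 12.07 newyaw 98.0
```

Call:
jog_arm:
  moves:
    - {"tx":0.1,"ty":0.1,"tz":4,"spin":0}
    - {"tx":0,"ty":0,"tz":4,"spin":0}
    - {"tx":0,"ty":0,"tz":3,"spin":0}
    - {"tx":0,"ty":0,"tz":1,"spin":0}
    - {"tx":0,"ty":0,"tz":0,"spin":0}
    - {"tx":0,"ty":0,"tz":0,"spin":0}

```text
t: 38.2
tcp_pos: [552.4, 95.8, 43.7]
orientation: [0.001, -0.071, 0.997, 0.0]
force: [0.2, -0.2, 0.3]
grip_width: 85.2
finger_force: 0.0
```

Call:
jog_arm:
  moves:
    - {"tx":0,"ty":0,"tz":0,"spin":0}
    - {"tx":0,"ty":0,"tz":0,"spin":0}
    - {"tx":0,"ty":0,"tz":0,"spin":0}
    - {"tx":0,"ty":0,"tz":-3,"spin":0}
    - {"tx":0,"ty":0,"tz":-5,"spin":5.5}
    - {"tx":1.8,"ty":1.1,"tz":0,"spin":0}
    - {"tx":1.8,"ty":1.1,"tz":0,"spin":0}
    - {"tx":1.8,"ty":1.1,"tz":0,"spin":0}
    - {"tx":1.8,"ty":1.1,"tz":0,"spin":0}
    - {"tx":0,"ty":0,"tz":0,"spin":0}
  claw: 1

```text
t: 39.2
tcp_pos: [474.9, 137.2, 123.0]
orientation: [-0.001, -0.024, 1.0, -0.0]
force: [0.3, -0.5, -2.9]
grip_width: 59.2
finger_force: 45.7
```

```bash
python3 -c "
from h import *
s,R=pose(); print(s['t'],s['tcp_pos'].round(1),yaw(R),s['grip_width'])
p,y=go([479,134,43],92.5)
go([501,-35,160],143,[479,134,160],92.5)"
```

```text
39.2 [474.9 137.2 123. ] 92.7259353612836 59.174831852682885
spin 0.2 | tx -0.39 ty -0.34 tz 8.00 newyaw 92.5
spin -50.5 | tx 12.17 ty -11.93 tz -0.00 newyaw 143.0
```

Call:
jog_arm:
  moves:
    - {"tx":-0.2,"ty":-0.2,"tz":3,"spin":0}
    - {"tx":0,"ty":0,"tz":3,"spin":0}
    - {"tx":0,"ty":0,"tz":1.4,"spin":0}
    - {"tx":0,"ty":0,"tz":0.5,"spin":0}
    - {"tx":0,"ty":0,"tz":0.1,"spin":0}
    - {"tx":0,"ty":0,"tz":0,"spin":0}

```text
t: 39.8
tcp_pos: [478.9, 134.2, 44.1]
orientation: [-0.001, -0.023, 1.0, -0.0]
force: [-8.3, -3.0, 15.9]
grip_width: 59.2
finger_force: 47.9
```

Call:
jog_arm:
  moves:
    - {"tx":0,"ty":0,"tz":0,"spin":0}
    - {"tx":0,"ty":0,"tz":0,"spin":0}
    - {"tx":0,"ty":0,"tz":-3,"spin":0}
    - {"tx":0,"ty":0,"tz":-4.5,"spin":0}
    - {"tx":0,"ty":0,"tz":-4.5,"spin":-8.4}
    - {"tx":0,"ty":0,"tz":0,"spin":-8.4}
    - {"tx":0,"ty":0,"tz":0,"spin":-8.4}
    - {"tx":0,"ty":0,"tz":0,"spin":-8.4}
    - {"tx":0,"ty":0,"tz":0,"spin":-8.4}
    - {"tx":0,"ty":0,"tz":0,"spin":-8.4}
  claw: -0.6

```text
t: 40.8
tcp_pos: [480.1, 134.7, 163.2]
orientation: [0.001, -0.449, 0.893, -0.0]
force: [-0.1, -0.2, -0.1]
grip_width: 68.5
finger_force: 0.0
```

Call:
jog_arm:
  moves:
    - {"tx":3.0,"ty":-2.98,"tz":0,"spin":0}
    - {"tx":3.0,"ty":-2.98,"tz":0,"spin":0}
    - {"tx":3.0,"ty":-2.98,"tz":0,"spin":0}
    - {"tx":3.0,"ty":-2.98,"tz":0,"spin":0}
    - {"tx":0,"ty":0,"tz":0,"spin":0}
    - {"tx":0,"ty":0,"tz":0,"spin":0}
  claw: -1

```text
t: 41.4
tcp_pos: [503.0, -33.8, 163.0]
orientation: [0.0, -0.446, 0.895, -0.0]
force: [-0.1, -0.4, -0.1]
grip_width: 85.7
finger_force: 0.0
```

```bash
python3 -c "
from h import *
wprops()
go([502.5,-36.2,42],143)
print(sense()['joints'])"
```

```text
41.4 [503.  -33.8 163. ] yaw 142.9 w 85.7
prop (607,32) 67x38 long 154 1595
prop (625,-71) 46x33 long 2 2132
prop (497,95) 34x9 long 81 306
prop (504,31) 56x47 long 9 4639
prop (500,-37) 56x47 long 52 6262
[612. -70.  80.] 0.96 [498.  26.  81.] 0.74 [499. 106.  64.] 0.62 [499. -42.  79.] 0.6 [595.  32.  76.] 0.58 
spin 0.1 | tx 0.34 ty -0.23 tz 12.08 newyaw 143.0
[-6.68543821e-02  2.47908674e-01  1.95498914e+00  2.43203873e-04
  9.38545397e-01 -2.56470907e+00]
```

Call:
jog_arm:
  moves:
    - {"tx":0.35,"ty":-0.1,"tz":4,"spin":0}
    - {"tx":0,"ty":0,"tz":4,"spin":0}
    - {"tx":0,"ty":0,"tz":3,"spin":0}
    - {"tx":0,"ty":0,"tz":1,"spin":0}
    - {"tx":0,"ty":0,"tz":0,"spin":0}
    - {"tx":0,"ty":0,"tz":0,"spin":0}

```text
t: 42.15
tcp_pos: [502.3, -35.8, 43.7]
orientation: [0.001, -0.447, 0.894, -0.0]
force: [0.3, -0.1, 0.0]
grip_width: 85.4
finger_force: 0.0
```

Call:
jog_arm:
  moves:
    - {"tx":0,"ty":0,"tz":0,"spin":0}
    - {"tx":0,"ty":0,"tz":0,"spin":0}
    - {"tx":0,"ty":0,"tz":0,"spin":0}
    - {"tx":0,"ty":0,"tz":-3,"spin":0}
    - {"tx":0,"ty":0,"tz":-5,"spin":8.4}
    - {"tx":0,"ty":0,"tz":0,"spin":8.4}
    - {"tx":0,"ty":0,"tz":0,"spin":8.4}
    - {"tx":0,"ty":0,"tz":0,"spin":8.4}
    - {"tx":0,"ty":0,"tz":0,"spin":8.4}
    - {"tx":0,"ty":0,"tz":0,"spin":8.4}
  claw: 1

```text
t: 43.15
tcp_pos: [501.2, -36.4, 123.0]
orientation: [0.0, -0.02, 1.0, -0.0]
force: [0.3, 0.0, -2.3]
grip_width: 49.3
finger_force: 43.5
```

Call:
jog_arm:
  moves:
    - {"tx":0.75,"ty":-1.4,"tz":0,"spin":0}
    - {"tx":0.75,"ty":-1.4,"tz":0,"spin":0}
    - {"tx":0,"ty":0,"tz":0,"spin":0}
    - {"tx":0,"ty":0,"tz":0,"spin":0}

```text
t: 43.55
tcp_pos: [487.4, -65.5, 122.8]
orientation: [0.0, -0.024, 1.0, 0.0]
force: [-0.7, 0.4, -2.4]
grip_width: 49.5
finger_force: 43.4
```

```bash
python3 -c "
from h import *
s,R=pose(); print(s['t'],s['tcp_pos'].round(1),yaw(R),s['grip_width'],s['force'].round(1))
p,y=go([487,-65,44],92.5)
go([504,32,160],8,[487,-65,160],92.5)"
```

```text
43.55 [487.4 -65.5 122.8] 92.71798891079952 49.50122670000263 [-0.7  0.4 -2.4]
spin 0.2 | tx 0.04 ty 0.05 tz 7.88 newyaw 92.5
spin 84.5 | tx 9.37 ty 3.03 tz -0.00 newyaw 8.0
```

Call:
jog_arm:
  moves:
    - {"tx":0,"ty":0,"tz":3,"spin":0}
    - {"tx":0,"ty":0,"tz":3,"spin":0}
    - {"tx":0,"ty":0,"tz":1.4,"spin":0}
    - {"tx":0,"ty":0,"tz":0.5,"spin":0}
    - {"tx":0,"ty":0,"tz":0.1,"spin":0}
    - {"tx":0,"ty":0,"tz":0,"spin":0}

```text
t: 44.15
tcp_pos: [486.9, -64.6, 43.6]
orientation: [-0.001, -0.024, 1.0, 0.0]
force: [-6.8, 1.5, 11.7]
grip_width: 49.4
finger_force: 45.2
```

Call:
jog_arm:
  moves:
    - {"tx":0,"ty":0,"tz":0,"spin":0}
    - {"tx":0,"ty":0,"tz":0,"spin":0}
    - {"tx":0,"ty":0,"tz":-3,"spin":0}
    - {"tx":0,"ty":0,"tz":-4.5,"spin":0}
    - {"tx":0,"ty":0,"tz":-4.5,"spin":0}
    - {"tx":1.2,"ty":-4.7,"tz":0,"spin":0}
    - {"tx":1.2,"ty":-4.7,"tz":0,"spin":0}
    - {"tx":1.2,"ty":-4.7,"tz":0,"spin":0}
    - {"tx":1.2,"ty":-4.7,"tz":0,"spin":0}
    - {"tx":1.2,"ty":-4.7,"tz":0,"spin":0}
  claw: -0.6

```text
t: 45.15
tcp_pos: [438.4, -304.5, 163.2]
orientation: [0.001, -0.024, 1.0, -0.0]
force: [1.0, 0.5, 0.1]
grip_width: 68.2
finger_force: 0.0
```

```bash
cat >> h.py <<'E'
def loc(p):
    a=np.radians(2.5); d=np.asarray(p,float)-[553,38]; return np.round([d[0]*np.cos(a)+d[1]*np.sin(a),-d[0]*np.sin(a)+d[1]*np.cos(a)])
def survey():
    s,R=pose(); print(s['t'],np.round(s['tcp_pos'],1),'yaw %.1f'%yaw(R),np.round(s['force'],1))
    e=capture('top'); 
    for p in props(e): print(p,'local',loc(p[2]))
    d=capture('side')
    for c in (e,d): print([np.round(b['centre']).astype(int).tolist() for b in boxes_of('prop1',c)])
    return e,d
E
python3 -c "
from h import *
survey()"
```

```text
45.15 [ 438.4 -304.5  163.2] yaw 92.7 [1.  0.5 0.1]
(0.97, 80, [631, 167], [53, 45, 5], 477) local [ 84. 125.]
(0.95, 80, [478, 134], [52, 44, 91], 501) local [-71.  99.]
(0.84, 80, [626, -57], [53, 44, 89], 461) local [ 69. -98.]
(0.69, 80, [614, 48], [53, 44, 8], 460) local [61.  7.]
(0.66, 80, [486, -64], [52, 43, 179], 498) local [-71. -99.]
(0.63, 80, [503, 34], [53, 44, 9], 497) local [-50.  -2.]
[[608, 45, 82], [486, -64, 80], [500, 32, 82], [627, 157, 77], [619, -56, 81], [474, 134, 80]]
[[469, 115, 67], [477, -84, 72], [497, 14, 70], [588, 46, 72], [624, 145, 69]]
```

Prop 3 has been knocked towards the plate's corner, at local (84,125). I'll regrip it and set it back at (70,100).

```bash
python3 -c "
from h import *
go([631,167,163],94)"
```

```text
spin -1.4 | tx -22.47 ty 45.47 tz -0.04 newyaw 94.0
```

Call:
jog_arm:
  moves:
    - {"tx":-2.04,"ty":4.13,"tz":0,"spin":0}
    - {"tx":-2.04,"ty":4.13,"tz":0,"spin":0}
    - {"tx":-2.04,"ty":4.13,"tz":0,"spin":0}
    - {"tx":-2.04,"ty":4.13,"tz":0,"spin":0}
    - {"tx":-2.04,"ty":4.13,"tz":0,"spin":0}
    - {"tx":-2.04,"ty":4.13,"tz":0,"spin":0}
    - {"tx":-2.04,"ty":4.13,"tz":0,"spin":0}
    - {"tx":-2.04,"ty":4.13,"tz":0,"spin":0}
    - {"tx":-2.04,"ty":4.13,"tz":0,"spin":0}
    - {"tx":-2.04,"ty":4.13,"tz":0,"spin":0}
  claw: -1

```text
t: 46.4
tcp_pos: [622.8, 123.5, 162.8]
orientation: [-0.0, -0.025, 1.0, 0.0]
force: [0.6, -0.6, 0.2]
grip_width: 85.2
finger_force: 0.0
```

Call:
jog_arm:
  moves:
    - {"tx":-2.04,"ty":4.13,"tz":0,"spin":-1.4}
    - {"tx":0,"ty":0,"tz":0,"spin":0}
    - {"tx":0,"ty":0,"tz":0,"spin":0}
    - {"tx":0,"ty":0,"tz":0,"spin":0}

```text
t: 46.8
tcp_pos: [640.6, 162.2, 162.4]
orientation: [-0.001, -0.036, 0.999, -0.0]
force: [-0.9, 0.7, 0.6]
grip_width: 85.3
finger_force: 0.0
```

```bash
python3 -c "
from h import *
wprops()
go([631,166,43],94)"
```

```text
46.8 [640.6 162.2 162.4] yaw 94.1 w 85.3
prop (627,-56) 57x47 long 92 2914
prop (615,48) 56x47 long 7 5190
prop (488,-63) 57x47 long 3 2601
prop (505,34) 57x47 long 9 4494
prop (494,135) 56x15 long 92 1954
prop (632,165) 56x46 long 3 6344
[627. -38.  81.] 0.9 [512.  43.  77.] 0.84 [628. 167.  80.] 0.8 [500. 137.  79.] 0.77 [612.  56.  85.] 0.75 [491. -48.  76.] 0.74 
spin 0.0 | tx 0.98 ty 0.57 tz 11.98 newyaw 94.0
```

Call:
jog_arm:
  moves:
    - {"tx":0.85,"ty":0.35,"tz":4,"spin":0.8}
    - {"tx":0,"ty":0,"tz":4,"spin":0}
    - {"tx":0,"ty":0,"tz":2.5,"spin":0}
    - {"tx":0,"ty":0,"tz":1.2,"spin":0}
    - {"tx":0,"ty":0,"tz":0,"spin":0}
    - {"tx":0,"ty":0,"tz":0,"spin":0}

```text
t: 47.55
tcp_pos: [633.8, 164.4, 46.8]
orientation: [0.001, -0.028, 1.0, 0.0]
force: [0.5, -0.0, 0.2]
grip_width: 85.2
finger_force: 0.0
```

Call:
jog_arm:
  moves:
    - {"tx":0,"ty":0,"tz":0,"spin":0}
    - {"tx":0,"ty":0,"tz":0,"spin":0}
    - {"tx":0,"ty":0,"tz":0,"spin":0}
    - {"tx":0,"ty":0,"tz":-3,"spin":0}
    - {"tx":0,"ty":0,"tz":-2,"spin":0}
    - {"tx":1.2,"ty":-2.35,"tz":0,"spin":0}
    - {"tx":0,"ty":0,"tz":0,"spin":0}
    - {"tx":0,"ty":0,"tz":0,"spin":0}
    - {"tx":0,"ty":0,"tz":0,"spin":0}
  claw: 1

```text
t: 48.45
tcp_pos: [622.5, 140.8, 95.6]
orientation: [0.0, -0.028, 1.0, 0.0]
force: [-0.8, 1.0, -2.5]
grip_width: 49.6
finger_force: 42.6
```

```bash
python3 -c "
from h import *
s,R=pose(); print(s['t'],s['tcp_pos'].round(1),yaw(R),s['grip_width'],s['force'].round(1))
p,y=go([619,141,44],92.5)"
```

```text
48.45 [622.5 140.8  95.6] 93.25732333504033 49.56582533245663 [-0.8  1.  -2.5]
spin 0.8 | tx 0.35 ty 0.03 tz 5.16 newyaw 92.5
```

Call:
jog_arm:
  moves:
    - {"tx":0.3,"ty":0,"tz":2,"spin":0.8}
    - {"tx":0,"ty":0,"tz":2,"spin":0}
    - {"tx":0,"ty":0,"tz":0.6,"spin":0}
    - {"tx":0,"ty":0,"tz":0.3,"spin":0}
    - {"tx":0,"ty":0,"tz":0.1,"spin":0}
    - {"tx":0,"ty":0,"tz":0,"spin":0}

```text
t: 49.05
tcp_pos: [619.0, 140.7, 47.0]
orientation: [-0.001, -0.022, 1.0, -0.0]
force: [-6.5, -1.5, 8.8]
grip_width: 49.5
finger_force: 43.8
```

Call:
jog_arm:
  moves:
    - {"tx":0,"ty":0,"tz":0,"spin":0}
    - {"tx":0,"ty":0,"tz":0,"spin":0}
    - {"tx":0,"ty":0,"tz":-3,"spin":0}
    - {"tx":0,"ty":0,"tz":-4.5,"spin":0}
    - {"tx":0,"ty":0,"tz":-4.5,"spin":0}
    - {"tx":2,"ty":-4.3,"tz":0,"spin":0}
    - {"tx":2,"ty":-4.3,"tz":0,"spin":0}
    - {"tx":2,"ty":-4.3,"tz":0,"spin":0}
    - {"tx":2,"ty":-4.3,"tz":0,"spin":0}
    - {"tx":2,"ty":-4.3,"tz":0,"spin":0}
  claw: -0.6

```text
t: 50.05
tcp_pos: [528.2, -80.2, 166.1]
orientation: [0.001, -0.022, 1.0, -0.0]
force: [0.8, -0.0, -0.3]
grip_width: 68.5
finger_force: 0.0
```

Call:
jog_arm:
  moves:
    - {"tx":2,"ty":-4.3,"tz":0,"spin":0}
    - {"tx":2,"ty":-4.3,"tz":0,"spin":0}
    - {"tx":2,"ty":-4.3,"tz":0,"spin":0}
    - {"tx":2,"ty":-4.3,"tz":0,"spin":0}
    - {"tx":2,"ty":-4.3,"tz":0,"spin":0}
    - {"tx":0,"ty":0,"tz":0,"spin":0}

```text
t: 50.65
tcp_pos: [436.6, -302.6, 166.1]
orientation: [0.0, -0.019, 1.0, -0.001]
force: [-0.0, 0.4, 0.5]
grip_width: 68.5
finger_force: 0.0
```

```bash
python3 - <<'E'
from h import *
e,d=survey()
# knob: circle of the disc (bright) and dots in rectified view at strip height
r=rect(e,38,400,720,-240,-120,5); 
for q in regions_of('selector',e):
    v,u=np.nonzero(q['mask']); print('sel',q['confidence'],unproj(e,[[u.mean(),v.mean()]],60)[0].round(1))
for q in boxes_of('selector',e)+boxes_of('selector',d): print(np.round(q['centre'],1),q['confidence'])
k=rect(e,42,470,580,-235,-125,5)
w=((k.min(2)>150)).astype(np.uint8)
n,l,st,ce=cv2.connectedComponentsWithStats(w)
for i in range(1,n):
    if st[i,4]>30: print(st[i,4],'x %.0f y %.0f'%(580-ce[i][1]/5,-125-ce[i][0]/5),st[i,2:4]/5)
cv2.imwrite('pics/knob.png',k)
E
```

```text
50.65 [ 436.6 -302.6  166.1] yaw 92.2 [-0.   0.4  0.5]
(0.97, 80, [617, 140], [53, 42, 1], 462) local [68. 99.]
(0.93, 80, [614, 48], [53, 44, 8], 460) local [61.  7.]
(0.74, 80, [503, 34], [53, 44, 9], 496) local [-50.  -2.]
(0.57, 80, [478, 134], [52, 44, 91], 502) local [-71.  99.]
(0.57, 80, [626, -57], [53, 44, 89], 461) local [ 69. -98.]
(0.55, 80, [486, -64], [52, 43, 179], 499) local [-71. -99.]
[[482, -64, 79], [611, 131, 80], [501, 32, 81], [474, 135, 79], [606, 42, 81], [619, -54, 77], [652, 292, 47]]
[[608, 123, 71], [586, 47, 74], [494, 17, 71], [470, 117, 69], [476, -85, 70], [617, -424, 1]]
sel 0.84 [ 523.1 -173.7   60. ]
[ 518.3 -173.6   54. ] 0.85
[ 519.7 -179.6   64.4] 0.71
45701 x 534 y -175 [82.2 66. ]
1587 x 498 y -208 [8.6 9.4]
4820 x 486 y -154 [24.6 17.6]
1938 x 492 y -174 [18.   5.2]
2827 x 482 y -183 [17.8  9.4]
```

View pics/knob.png

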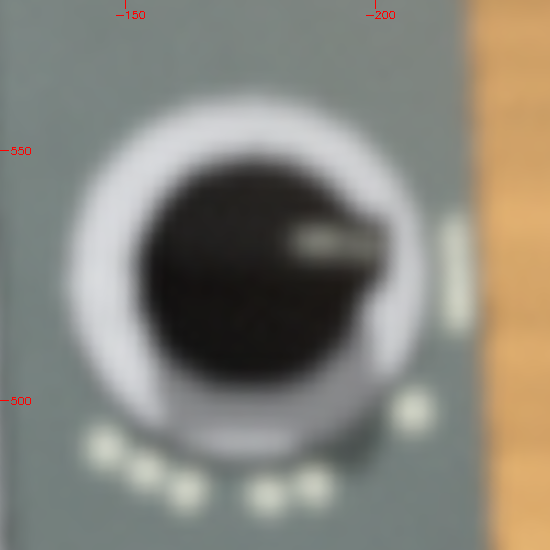

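The knob crop shows the ring centred at (248,278), the pointer at the white bar, and the two dots at about (291,492). The axis is near (524,-175). The props are confirmed on their grid, so I can turn the selector now.

Call:
jog_arm:
  moves:
    - {"tx":-3.07,"ty":4.15,"tz":0,"spin":0}
    - {"tx":-3.07,"ty":4.15,"tz":0,"spin":0}
    - {"tx":-3.07,"ty":4.15,"tz":0,"spin":0}
    - {"tx":0,"ty":0,"tz":0,"spin":8.15}
    - {"tx":0,"ty":0,"tz":0,"spin":8.15}
    - {"tx":0,"ty":0,"tz":0,"spin":8.15}
    - {"tx":0,"ty":0,"tz":0,"spin":8.15}
    - {"tx":0,"ty":0,"tz":0,"spin":8.15}
    - {"tx":0,"ty":0,"tz":0,"spin":8.15}
    - {"tx":0,"ty":0,"tz":0,"spin":8.15}
  claw: 0

```text
t: 52.05
tcp_pos: [522.2, -172.7, 165.7]
orientation: [0.0, 0.461, 0.888, 0.0]
force: [0.4, 0.2, 0.6]
grip_width: 42.9
finger_force: 0.0
```

Call:
jog_arm:
  moves:
    - {"tx":0,"ty":0,"tz":0,"spin":8.15}
    - {"tx":0,"ty":0,"tz":0,"spin":8.15}
    - {"tx":0,"ty":0,"tz":0,"spin":8.15}
    - {"tx":0,"ty":0,"tz":0,"spin":8.15}
    - {"tx":0,"ty":0,"tz":0,"spin":0}
    - {"tx":0,"ty":0,"tz":0,"spin":0}

```text
t: 52.65
tcp_pos: [522.1, -173.0, 165.6]
orientation: [-0.0, 0.688, 0.726, 0.0]
force: [-0.6, 1.2, 1.0]
grip_width: 42.8
finger_force: 0.0
```

```bash
python3 - <<'E'
from h import *
s,R=pose(); print(s['t'],s['tcp_pos'].round(1),yaw(R),s['joints'].round(2))
go([524,-175,57],2.5)
c=capture('wrist')
for b in boxes_of('selector',c): print(np.round(b['centre']),b['confidence'])
for q in regions_of('selector',c):
    m=q['mask']; g=c['pixels'].max(2)
    v,u=np.nonzero(m); 
    for z in (50,82): 
        P=wray(c,np.c_[u,v],z,s,R)[:,:2]; print(q['confidence'],z,P.min(0).round(),P.max(0).round(),P.mean(0).round())
E
```

```text
52.65 [ 522.1 -173.   165.6] 3.104737538050771 [-0.32  0.31  1.86  0.    0.97 -0.38]
spin 0.6 | tx -0.21 ty 0.18 tz 10.86 newyaw 2.5
[ 521. -174.   52.] 0.92
0.9 50 [ 502. -210.] [ 548. -151.] [ 525. -177.]
0.9 82 [ 504. -197.] [ 545. -145.] [ 524. -168.]
```

Call:
jog_arm:
  moves:
    - {"tx":-0.2,"ty":0.2,"tz":4,"spin":0}
    - {"tx":0,"ty":0,"tz":4,"spin":0}
    - {"tx":0,"ty":0,"tz":2,"spin":0}
    - {"tx":0,"ty":0,"tz":0.8,"spin":0}
    - {"tx":0,"ty":0,"tz":0,"spin":0}
    - {"tx":0,"ty":0,"tz":0,"spin":0}

```text
t: 53.4
tcp_pos: [524.8, -175.7, 58.6]
orientation: [0.001, 0.689, 0.724, 0.0]
force: [-0.2, -0.4, 0.4]
grip_width: 42.5
finger_force: 0.0
```

Call:
jog_arm:
  moves:
    - {"tx":0,"ty":0,"tz":0,"spin":0}
    - {"tx":0,"ty":0,"tz":0,"spin":0}
    - {"tx":0,"ty":0,"tz":0,"spin":0}
    - {"tx":0,"ty":0,"tz":0,"spin":0}
  claw: 1
  newtons: 40

```text
t: 53.8
tcp_pos: [524.7, -175.6, 58.9]
orientation: [0.001, 0.69, 0.724, 0.0]
force: [-2.3, 1.0, 6.3]
grip_width: 13.1
finger_force: 43.4
```

```bash
python3 - <<'E'
from h import *
s,R=pose(); print(s['t'],s['tcp_pos'].round(1),yaw(R),s['grip_width'],s['force'].round(1),s['ft_torque'].round(2))
E
```

```text
53.8 [ 524.7 -175.6   58.9] 2.8025289657037673 13.050944708297296 [-2.3  1.   6.3] [ 0.15  0.26 -0.09]
```

Call:
jog_arm:
  moves:
    - {"tx":0,"ty":0,"tz":0,"spin":4}
    - {"tx":0,"ty":0,"tz":0,"spin":6}
    - {"tx":0,"ty":0,"tz":0,"spin":6}
    - {"tx":0,"ty":0,"tz":0,"spin":6}
    - {"tx":0,"ty":0,"tz":0,"spin":6}
    - {"tx":0,"ty":0,"tz":0,"spin":6}
    - {"tx":0,"ty":0,"tz":0,"spin":6}

```text
t: 54.5
tcp_pos: [524.4, -175.5, 58.9]
orientation: [0.0, 0.897, 0.443, 0.0]
force: [-3.1, 1.6, 7.9]
grip_width: 13.1
finger_force: 43.6
```

Call:
jog_arm:
  moves:
    - {"tx":0,"ty":0,"tz":0,"spin":6}
    - {"tx":0,"ty":0,"tz":0,"spin":6}
    - {"tx":0,"ty":0,"tz":0,"spin":6}
    - {"tx":0,"ty":0,"tz":0,"spin":6}
    - {"tx":0,"ty":0,"tz":0,"spin":6}
    - {"tx":0,"ty":0,"tz":0,"spin":6}
    - {"tx":0,"ty":0,"tz":0,"spin":4.5}
    - {"tx":0,"ty":0,"tz":0,"spin":0}
    - {"tx":0,"ty":0,"tz":0,"spin":0}
    - {"tx":0,"ty":0,"tz":0,"spin":0}

```text
t: 55.5
tcp_pos: [524.1, -175.2, 58.9]
orientation: [-0.0, 0.994, 0.107, 0.0]
force: [-2.9, 3.8, 8.9]
grip_width: 13.0
finger_force: 43.8
```

```bash
python3 - <<'E'
from h import *
s,R=pose(); print(s['t'],s['tcp_pos'].round(1),yaw(R),s['grip_width'],s['force'].round(1),s['ft_torque'].round(2))
E
```

```text
55.5 [ 524.1 -175.2   58.9] -77.6966864749314 13.016677201345608 [-2.9  3.8  8.9] [ 0.44  0.56 -0.05]
```

Turned to -77.7°. I'll release, lift, retreat, then check the pointer numerically and survey once more.

Call:
jog_arm:
  moves:
    - {"tx":0,"ty":0,"tz":0,"spin":0}
    - {"tx":0,"ty":0,"tz":0,"spin":0}
    - {"tx":0,"ty":0,"tz":0,"spin":0}
    - {"tx":0,"ty":0,"tz":-3,"spin":0}
    - {"tx":0,"ty":0,"tz":-4.5,"spin":0}
    - {"tx":0,"ty":0,"tz":-4.5,"spin":0}
    - {"tx":0,"ty":0,"tz":-4.5,"spin":0}
    - {"tx":-3,"ty":3.5,"tz":-3,"spin":0}
    - {"tx":-3,"ty":3.5,"tz":0,"spin":0}
    - {"tx":-3,"ty":3.5,"tz":0,"spin":0}
  claw: 0

```text
t: 56.5
tcp_pos: [460.4, -294.9, 251.5]
orientation: [0.001, 0.994, 0.108, 0.001]
force: [-0.1, -0.5, -0.7]
grip_width: 42.6
finger_force: 0.0
```

```bash
python3 - <<'E'
from h import *
e,d=survey()
k=rect(e,82,480,570,-220,-130,6); k=k[:, :]
g=k.min(2).astype(int)
# pointer: brightish pixels inside the dark bar
for a in range(0,360,10):
    t=np.radians(a); v=[int(g[int((570-(524.2+r*np.cos(t)))*6),int((-130-(-175+r*np.sin(t)))*6)]) for r in (6,10,14,18,21)]
    print(a,v,end='; ')
print()
for n,x in (('s',d),('t',e)):
  for q in regions_of('brush1',x): print(n,round(q['confidence'],2),cv2.boundingRect(q['mask'].astype(np.uint8)))
for o in ('mug','jar','bowl','scraper','vase'): print(o,[np.round(b['centre']).astype(int).tolist() for b in boxes_of(o,e)[:1]],[np.round(b['centre']).astype(int).tolist() for b in boxes_of(o,d)[:1]])
E
```

```text
56.5 [ 460.4 -294.9  251.5] yaw -77.6 [-0.1 -0.5 -0.7]
(0.97, 80, [486, -64], [52, 43, 179], 499) local [-71. -99.]
(0.92, 80, [503, 34], [53, 44, 9], 497) local [-50.  -2.]
(0.72, 80, [626, -57], [53, 44, 89], 462) local [ 69. -98.]
(0.67, 80, [617, 140], [53, 42, 1], 460) local [68. 99.]
(0.66, 80, [478, 134], [52, 44, 91], 502) local [-71.  99.]
(0.65, 80, [614, 48], [53, 44, 7], 458) local [61.  7.]
(0.63, 80, [547, -12], [403, 291, 93], 7340) local [ -8. -50.]
[[475, 130, 81], [612, 133, 80], [610, 45, 82], [500, 29, 80], [484, -62, 84], [728, -314, 97]]
[[477, -84, 72], [600, 33, 63], [604, 122, 75], [468, 116, 67], [494, 17, 71], [609, -78, 61]]
0 [33, 33, 48, 87, 137]; 10 [33, 33, 35, 46, 103]; 20 [32, 33, 33, 44, 104]; 30 [32, 33, 32, 41, 102]; 40 [33, 31, 28, 49, 133]; 50 [32, 28, 24, 45, 126]; 60 [31, 24, 23, 37, 95]; 70 [30, 22, 24, 32, 59]; 80 [28, 22, 26, 31, 40]; 90 [27, 22, 27, 30, 31]; 100 [26, 21, 26, 29, 27]; 110 [27, 21, 26, 29, 29]; 120 [28, 20, 25, 28, 28]; 130 [33, 19, 22, 28, 28]; 140 [38, 21, 19, 24, 27]; 150 [50, 28, 19, 20, 24]; 160 [69, 39, 24, 16, 18]; 170 [89, 68, 42, 27, 19]; 180 [111, 104, 87, 67, 39]; 190 [118, 115, 118, 110, 67]; 200 [110, 94, 91, 68, 39]; 210 [89, 60, 42, 29, 41]; 220 [67, 35, 29, 31, 70]; 230 [50, 30, 30, 49, 122]; 240 [39, 28, 32, 81, 165]; 250 [35, 30, 38, 112, 180]; 260 [32, 31, 46, 147, 196]; 270 [31, 32, 62, 169, 204]; 280 [31, 33, 72, 180, 206]; 290 [30, 33, 84, 188, 206]; 300 [29, 35, 96, 192, 205]; 310 [29, 35, 110, 194, 205]; 320 [30, 37, 112, 196, 207]; 330 [31, 36, 110, 198, 207]; 340 [31, 33, 108, 192, 207]; 350 [32, 33, 77, 159, 190]; 
s 0.88 (358, 296, 15, 42)
s 0.85 (385, 290, 19, 39)
mug [] [[638, 266, 55]]
jar [] [[329, -264, 59]]
bowl [[685, 412, 24]] [[684, 436, 36]]
scraper [[622, -386, -2]] [[618, -423, 4]]
vase [[726, -317, 101]] [[598, 33, 62]]
```

The pointer reads about 190–192° (target 192°), the props are spread out, and the brushes are standing. Handing in.

```bash
python3 -c "
from h import *
print(hand_in())"
```

```text
the job is handed in; nothing more can be done
None
```

The job is handed in: all six props are spread in a single layer on the plate with about 4 cm or more between them, the selector was turned to two dots afterwards, both brushes stand handles down in the stand, and I moved nothing else on the table.

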